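# Reassemble a sawn dental working model in its tray and set the upper cast in bite

## Robot

A 6-joint arm with a two-finger parallel gripper is mounted at the origin on a cart in front of the work surface, level with it; the furniture and walls round the work are solid. World frame = base frame: x ahead of the robot, y to its left, z up, the work surface at z = 0. Lengths are in m, angles in degrees, forces in N, time in s.
With the tool pointing down it reaches from about 0.375 to 0.9 m from the base axis. Payload 3.1 kg.
Tool frame: the origin (TCP) lies midway between the tips of the shut fingers; the grasp point (between the pads) lies 19 mm behind it; z points along the fingers, y is the line along which they close (so a half turn about z gives the same grasp; the last joint's range is limited). The gripper opens to 87 mm and grips with 3 to 60 N. Pads are 19 mm wide; open, the fingers measure 117 mm over their backs; the gripper's body (75 mm by 190 mm) begins 51 mm behind the grasp point.
Start: joints at [-84.024, 30.224, 82.088, -0, 67.689, -10.227], TCP at [0.174, -0.6, 0.198] pointing down, gripper open.
Joint ranges: [-176.69, 176.69], [-43.24, 126.21], [12.49, 139.97], [-82, 262], [0, 151.66], [-163.58, 163.58]. Speed limits (degrees/s): [159.86, 159.86, 180, 180, 180, 180].

## Interface

Orientations are given as a 3x3 rotation matrix whose columns are the frame's x, y, z axes.
In Python, from rig import read_state, capture, camera_info, hand_in gives the robot as it stands.
- The arm moves only by the tool drive_tool, never from a script. Its argument "motion" is a list of rows, each a list of 2 entries, a list of its own where there are three numbers: the shift along the tool's x, y, z in mm, then the turn, a rotation vector about the tool's x, y, z in rad. A call has 1 to 5 rows; each row shifts and turns the commanded pose from where the row before left it, along the tool's axes as they then stand; what a row does not reach is not made up. A row lasts 1/10 s, in which the tool goes at most 50 mm and 8.59 degrees, less where a joint would pass 70% of its speed; a pose out of reach is approached as far as the arm can. A call is refused whole if a number of a shift passes 50 or a number of a turn 0.15, either way. A call with a gripper value outside its range is refused whole. "gripper" is the opening, from 0 (shut) to 1 (fully open), set as the call begins (left out, the last holds). The fingers move at their own pace and stop on an object; the grip force is fixed at half the most. Time passes only in rows, so rows that do not move let the fingers close. It gives the time, the measured TCP pose, the force, the opening and the grip force at its end, in the units of the state.
- read_state(): the state, without advancing time (a new reading comes with each control period).
- capture(name): name is "scene" or "top" or "wrist"; returns the picture (400x640x3 uint8, red, green, blue); there is no depth.
- camera_info(name): a dict with "fovy" (degrees; the focal length in pixels is half the picture's height over the tangent of half this angle, whatever the lens; pixels are square), "cx", "cy" (the principal point, pixels), "xyz" and "orientation" of the camera in the world; the wrist camera has in their place "T_tool_cam" (4x4, takes a point from camera to tool coordinates, whose origin is the TCP and whose axes are the flange's). Camera axes: x right, y down, z forward; pixel columns grow to the right and rows downward; lengths in m; the calibration is good to about 2 mm. A picture is of the moment at which its call begins: read the wrist's pose just before it. camera_info takes no time and is no camera call.
- hand_in(): hands the job in; it is judged then, once.
The state is a dict: "time_s": time; "joint_positions": joint angles; "qvel": joint speeds; "tau": joint torques, N m; "position": TCP position; "tcp_rot": TCP orientation; "force": force on the tool from outside, world axes, zero at the start; "moment": the same for the moment, N m; "opening": opening from 0.0 (shut) to 1.0 (fully open); "grasp_force": force on a finger pad.
Only numpy, scipy, OpenCV 4.12 (cv2) and the standard library are available. Lean on these libraries where they do the work, as an engineer would, in place of code of your own. Each camera call takes 0.05 s, during which the arm holds its last target. There are 200 camera calls.

## Task

The sawn lower working model has been taken apart. Put its four tan stone sections back into the dark horseshoe tray, each upright and fully home in the pocket that it fits: the front-teeth section in the bow, the long section in the arm that has one undivided pocket, the two-molar section at the rear end of the other arm, and the section with the single prepared stump between the molars and the front teeth. Then set the white upper cast on top of them, teeth down as it stands now, arch squarely over arch and front over front, let go, and leave the wax tin, the glass dish and the box of wheels where they are.

Things in the scene. Friction and masses are not known exactly. Their poses are not given: they have to be found in the camera images.
- model_tray: Fixed dark horseshoe tray, 92 (y) x 66 (x) x 15 mm. Origin on the bench at its middle, z up; bow to -x, arms to +x, undivided arm at -y. Its trough (floor 4 mm, rim 15 mm up) has 4 pockets with sloping walls between low webs; 1.5 mm play round a seated section, which slides in from 3 to 4 mm aside but stands proud if turned round. About 40 mm free between the arms' seated ridges.
- front_section: Tan stone, curved, six front teeth, 36 x 22 mm, 22 g. Tapered foot 14 mm high, then a gum ridge (12 mm thick unless told) up to 32 mm: grip that, fingertips 16 to 20 mm up. Origin: underside mid-length; axes parallel to the tray's when seated. Convex side to -x, straight back; grip along x, from -5 to +7 mm. Seated: (-27, 0, 4) mm in the tray's frame.
- stump_section: Tan stone, the smallest, a 20 x 18 mm wedge, one smooth stump, 29 mm high, 14 g. Tapered foot 14 mm high, then a gum ridge (12 mm thick unless told) up to 32 mm: grip that, fingertips 16 to 20 mm up. Origin: underside mid-length; axes parallel to the tray's when seated. Its ridge is 14 mm thick to 23 mm up. Outer side, and grip line, 2.187 rad from its x. Seated: (-14.7, 21.5, 4) mm in tray.
- molar_section: Tan stone, two molars, 29 mm long, 21 mm wide, 22 g. Tapered foot 14 mm high, then a gum ridge (12 mm thick unless told) up to 32 mm: grip that, fingertips 16 to 20 mm up. Origin: underside mid-length; axes parallel to the tray's when seated. Outer side, and grip line across the ridge, 1.729 rad from its x. Seated: (6.1, 29.3, 4) mm in the tray's frame.
- right_section: Tan stone, the longest, 47 mm, curved, two premolars and two molars, 34 g. Tapered foot 14 mm high, then a gum ridge (12 mm thick unless told) up to 32 mm: grip that, fingertips 16 to 20 mm up. Origin: underside mid-length; axes parallel to the tray's when seated. Outer side, and grip line across the ridge, -1.866 rad from its x. Seated: (-2.4, -27.4, 4) mm in the tray.
- upper_cast: White plaster, teeth down, flat base on top, 61 (x) x 60 (y) x 38 mm high, 120 g. Origin at tooth-tip height under the base's middle; blunt point over the front teeth to -x, straight heel to +x. Grip the parallel base sides, 60 mm apart along y, at x -4 to +20 mm, 18 to 38 mm up (the gum juts out lower down). In bite: (0, 0, 36) mm in the tray's frame, same yaw.
- upper_front (a point): Front edge of the upper cast's base, on its top, at the blunt point above the front teeth: 35 mm in -x and 38 mm above the cast's origin.
- wax_tin: Round grey wax tin, 64 mm across, 22 mm high, a bystander. Origin: centre of the underside.
- dappen_dish: Small light blue octagonal glass dish, 33 mm across, 27 mm high, a bystander. Origin: centre of the underside.
- wheel_box: Small flat clear-lidded box of polishing wheels, 36 x 50 x 16 mm, a bystander. Origin: centre of the underside.

How it is judged:
By the outcome, as a careful person would: the job done as asked, in the order asked, and still so for the second after the job is handed in, with the robot touching nothing.
It also fails if it takes over 120 s, if anything falls off the work surface, if the arm or the gripper's body presses on something with over 40 N, if the wrist force passes 120 N, or if a joint passes its speed limit or range.

## Working session

There is one attempt and no reset: what is moved stays moved. The work goes in short steps, Python scripts to look and compute and a tool call to move; the robot and the scene stay as the last step left them, time stands still between calls to the robot, and variables do not carry over. Pictures are saved under pics/ and viewed, at most 14 in all, crops included, and the job is handed in when it is done.

Besides the shell and the picture viewer there is one more tool, called after "Request:" in YAML: its name, and indented under it one key for each argument. drive_tool: Moves the arm, as the interface text tells. Its arguments: {"type":"object","properties":{"motion":{"type":"array","items":{"type":"array"}},"gripper":{"type":"number"}},"required":["motion"]}

```bash
mkdir -p pics; ls; python3 - <<'E'
from rig import *
import cv2
for n in ("scene","top"):
    cv2.imwrite(f"pics/{n}0.png",cv2.cvtColor(capture(n),cv2.COLOR_RGB2BGR)); print(n,camera_info(n))
print(camera_info("wrist")); print(read_state())
E
```

```text
pics
scene {'fovy': 47.37335350222141, 'cx': 320.4107881563312, 'cy': 200.2896181660969, 'xyz': array([0.06611211, 0.78809694, 0.66120618]), 'orientation': array([[-0.86035293, -0.29436923,  0.41610046],
       [-0.50933216,  0.46556956, -0.72375807],
       [ 0.0193284 , -0.83462072, -0.55048585]])}
top {'fovy': 43.06066875259723, 'cx': 315.6656720792431, 'cy': 199.51900452868963, 'xyz': array([ 0.46288328, -0.03287631,  1.17130611]), 'orientation': array([[-2.62367528e-02, -9.98011777e-01,  5.73072863e-02],
       [-9.99655586e-01,  2.61600176e-02, -2.08892976e-03],
       [ 5.85616889e-04, -5.73423556e-02, -9.98354402e-01]])}
{'fovy': 65.45902142136724, 'cx': 319.6653438409802, 'cy': 200.90293829019203, 'T_tool_cam': array([[-1.14231228e-04, -9.57867235e-01, -2.87211329e-01,
         7.89265378e-02],
       [ 9.99999928e-01, -5.17449244e-06, -3.80468080e-04,
        -2.80988894e-04],
       [ 3.62951735e-04, -2.87211352e-01,  9.57867166e-01,
        -1.87639258e-01],
       [ 0.00000000e+00,  0.00000000e+00,  0.00000000e+00,
         1.00000000e+00]])}
{'time_s': 0.1, 'joint_positions': array([-8.40248716e+01,  3.02730469e+01,  8.21476412e+01, -2.68457775e-03,
        6.76905755e+01, -1.02284689e+01]), 'qvel': array([-0.04289991, -0.03779066, -0.20717405, -0.00660912, -0.03084287,
       -0.03262698]), 'tau': array([ 4.99452017e-04, -4.40985453e+01, -1.77150625e+01,  6.35368167e-02,
        5.33306866e-02, -4.54240933e-05]), 'position': array([ 0.17433513, -0.59946444,  0.19728369]), 'tcp_rot': array([[ 9.60271229e-01,  2.79068283e-01, -2.45259001e-04],
       [ 2.79068227e-01, -9.60269343e-01,  1.92685220e-03],
       [ 3.02208636e-04, -1.91874473e-03, -9.99998114e-01]]), 'force': array([ 0.60745952, -0.26658647, -0.26625337]), 'moment': array([0.03017725, 0.00770868, 0.01678383]), 'grasp_force': 0.0, 'opening': 1.0004917311057437}
```

View pics/top0.png

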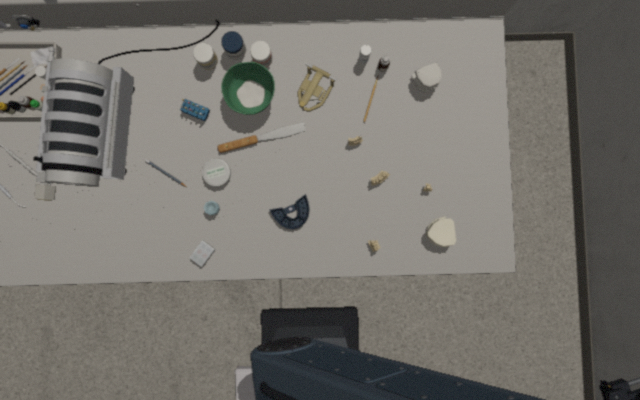

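View pics/scene0.png

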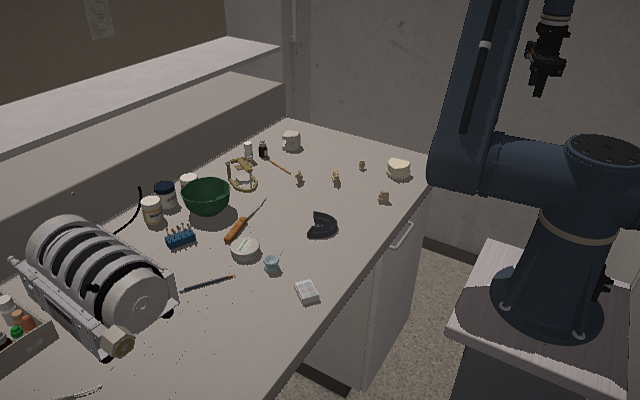

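Top: tray at (291,213), cast (441,233), sections at (355,140), (378,178), (427,188), (374,245); tin (216,173), dish (211,209), box (202,253). Scene shows the same, with the pieces upright.

```bash
cat > h.py <<'E'
import numpy as np, cv2
from rig import *
from scipy.spatial.transform import Rotation as Rn
def cam(name, st=None):
    i=camera_info(name); f=200/np.tan(np.radians(i['fovy']/2))
    if name=='wrist':
        st=st or read_state(); T=np.array(i['T_tool_cam']); R=np.array(st['tcp_rot']); p=np.array(st['position'])
        return dict(f=f,c=(i['cx'],i['cy']),R=R@T[:3,:3],p=p+R@T[:3,3])
    return dict(f=f,c=(i['cx'],i['cy']),R=np.array(i['orientation']),p=np.array(i['xyz']))
def ray(c,u,v): return c['R']@np.array([(u-c['c'][0])/c['f'],(v-c['c'][1])/c['f'],1])
def at(c,u,v,z):
    d=ray(c,u,v); return c['p']+d*(z-c['p'][2])/d[2]
def proj(c,P):
    q=(np.atleast_2d(P)-c['p'])@c['R']; return q[:,:2]/q[:,2:]*c['f']+np.array(c['c'])
def tri(obs):
    A=np.zeros((3,3));b=np.zeros(3)
    for c,u,v in obs:
        d=ray(c,u,v);d/=np.linalg.norm(d);M=np.eye(3)-np.outer(d,d);A+=M;b+=M@c['p']
    return np.linalg.solve(A,b)
def yaw(st): R=st['tcp_rot']; return np.degrees(np.arctan2(R[1,0],R[0,0]))
# grab wrist picture
def shot(name,cn='wrist'):
    st=read_state(); im=cv2.cvtColor(capture(cn),cv2.COLOR_RGB2BGR); cv2.imwrite(f'pics/{name}.png',im)
    c=cam(cn,st); np.save(f'pics/{name}.npy',c,allow_pickle=True); return c
def load(name): return np.load(f'pics/{name}.npy',allow_pickle=True).item()
# move needed: tool-frame shift (mm) and rotation vector to get TCP to p with tool x at yaw (deg), z down
def go(p,yw):
    st=read_state(); R=np.array(st['tcp_rot']); a=np.radians(yw)
    G=np.array([[np.cos(a),np.sin(a),0],[np.sin(a),-np.cos(a),0],[0,0,-1]])
    d=R.T@(np.array(p)-st['position'])*1e3; r=Rn.from_matrix(R.T@G).as_rotvec()
    print('shift',d.round(1),'turn',r.round(3),'now yaw %.1f'%yaw(st),'pos',st['position'].round(4))
E
python3 - <<'E'
from h import *
t=cam('top')
for n,u,v,z in [('tray',291,213,.01),('A',355,140,.03),('B',378,178,.03),('C',427,188,.03),('D',374,245,.03),('cast',441,233,.03),('tin',216,173,.02),('dish',211,209,.02),('box',202,253,.01)]: print(n,at(t,u,v,z).round(3))
E
```

```text
tray [0.5   0.022 0.01 ]
A [ 0.661 -0.128  0.03 ]
B [ 0.573 -0.177  0.03 ]
C [ 0.548 -0.287  0.03 ]
D [ 0.423 -0.163  0.03 ]
cast [ 0.446 -0.315  0.03 ]
tin [0.596 0.19  0.02 ]
dish [0.514 0.203 0.02 ]
box [0.414 0.227 0.01 ]
```

Request:
drive_tool:
  motion:
    - [[35,-25,0],[0,0,0]]
    - [[35,-25,0],[0,0,0]]
    - [[35,-25,0],[0,0,0]]
    - [[35,-25,0],[0,0,0]]
    - [[35,-25,0],[0,0,0]]

```text
time_s: 0.6
position: [0.3082, -0.4296, 0.1978]
tcp_rot: [[0.96, 0.279, -0.0], [0.279, -0.96, 0.001], [0.0, -0.001, -1.0]]
force: [0.7, -0.4, -0.3]
opening: 0.997
grasp_force: 0.0
```

Request:
drive_tool:
  motion:
    - [[35,-25,0],[0,0,0]]
    - [[35,-25,0],[0,0,0]]
    - [[35,-25,0],[0,0,0]]
    - [[35,-25,0],[0,0,0]]
    - [[35,-25,0],[0,0,0]]

```text
time_s: 1.1
position: [0.4414, -0.2607, 0.1979]
tcp_rot: [[0.96, 0.279, -0.0], [0.279, -0.96, 0.0], [-0.0, -0.0, -1.0]]
force: [-0.3, 0.2, -0.5]
opening: 1.003
grasp_force: 0.0
```

Request:
drive_tool:
  motion:
    - [[40,-15,0],[0,0,0]]
    - [[0,0,0],[0,0,0]]
    - [[0,0,0],[0,0,0]]

```text
time_s: 1.4
position: [0.4751, -0.236, 0.1978]
tcp_rot: [[0.96, 0.282, -0.001], [0.282, -0.96, 0.0], [-0.001, -0.0, -1.0]]
force: [0.5, 0.0, 0.2]
opening: 1.002
grasp_force: 0.0
```

```bash
python3 - <<'E'
from h import *
st=read_state();print(st['position'],yaw(st),st['time_s'],st['tcp_rot'][:,2])
c=shot('w1')
for P in [(.5,.022,.01),(.661,-.128,.03),(.573,-.177,.03),(.548,-.287,.03),(.423,-.163,.03),(.446,-.315,.03)]: print(proj(c,P).round())
E
```

```text
[ 0.47513435 -0.23600076  0.1977673 ] 16.35732835050241 1.4 [-1.01999047e-03  1.35032306e-04 -9.99999471e-01]
[[109.  91.]]
[[267. -32.]]
[[293.  76.]]
[[382. 129.]]
[[249. 202.]]
[[376. 219.]]
```

View pics/w1.png

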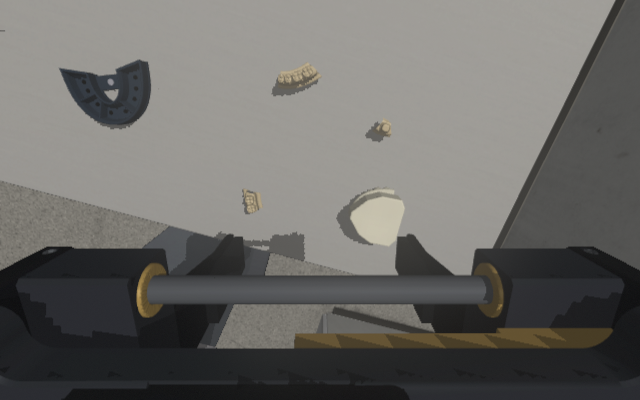

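The view shows the tray at (108,93), long section (298,76), stump (382,128), molars (251,201), cast (378,217); the front section is beyond the top. Two lower views next.

Request:
drive_tool:
  motion:
    - [[-5,-35,33],[0,0,0]]
    - [[-5,-35,33],[0,0,0]]
    - [[-6,-35,32],[0,0,0]]
    - [[0,0,0],[0,0,0.143]]
    - [[0,0,0],[0,0,0.143]]

```text
time_s: 1.95
position: [0.4276, -0.14, 0.099]
tcp_rot: [[1.0, -0.01, -0.004], [-0.01, -1.0, 0.002], [-0.004, -0.002, -1.0]]
force: [-0.4, -0.6, 0.5]
opening: 1.0
grasp_force: 0.0
```

Request:
drive_tool:
  motion:
    - [[0,0,0],[0,0,0]]
    - [[0,0,0],[0,0,0]]
    - [[0,0,0],[0,0,0]]

```text
time_s: 2.25
position: [0.4302, -0.1414, 0.1004]
tcp_rot: [[1.0, -0.003, 0.0], [-0.003, -1.0, -0.0], [0.0, 0.0, -1.0]]
force: [0.7, 0.9, 0.7]
opening: 0.996
grasp_force: 0.0
```

```bash
python3 - <<'E'
from h import *
st=read_state();print(st['position'],yaw(st),st['qvel'].round(2))
shot('w2')
E
```

```text
[ 0.43023282 -0.14136145  0.10037239] -0.15289517197340693 [ 0.48 -0.   -0.09 -0.01 -0.08  0.59]
```

Request:
drive_tool:
  motion:
    - [[25,0,0],[0,0,0]]
    - [[25,0,0],[0,0,0]]
    - [[25,0,0],[0,0,0]]
    - [[0,0,0],[0,0,0]]
    - [[0,0,0],[0,0,0]]

```text
time_s: 2.8
position: [0.5047, -0.1405, 0.1]
tcp_rot: [[1.0, -0.002, -0.001], [-0.002, -1.0, 0.0], [-0.001, -0.0, -1.0]]
force: [-0.1, 0.5, -0.2]
opening: 1.0
grasp_force: 0.0
```

```bash
python3 - <<'E'
from h import *
st=read_state();print(st['position'],yaw(st),st['qvel'].round(2))
shot('w3')
a=cv2.imread('pics/w2.png')[:250];b=cv2.imread('pics/w3.png')[:250]
cv2.imwrite('pics/m1.png',np.vstack([a,b]))
E
```

```text
[ 0.50474854 -0.14053229  0.0999788 ] -0.11567816480550595 [-0.46 -0.43  2.27 -0.12  0.3   0.29]
```

View pics/m1.png

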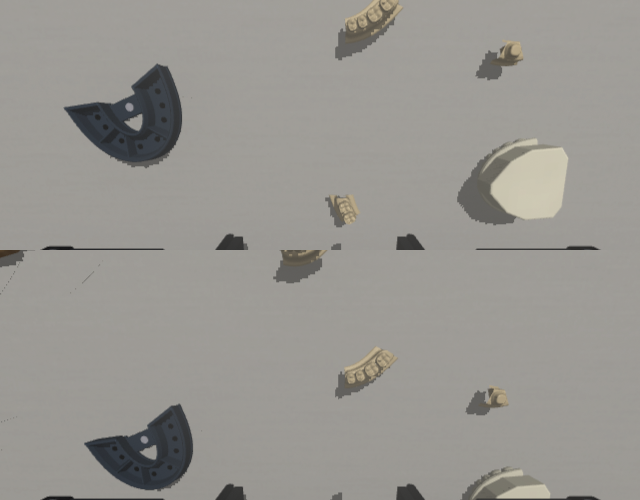

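Upper (w2): tray (125,113), long section (373,15), stump (512,52), molars (345,208), cast (530,180). Lower (w3): tray (140,195), long (370,117), stump (497,148), front section at the top (302,5). Enlarging.

```bash
cat >> h.py <<'E'
def crop(name,u,v,w,h,s):
    im=cv2.imread(f'pics/{name}.png')[v:v+h,u:u+w]; im=cv2.convertScaleAbs(im,alpha=1.5)
    im=cv2.resize(im,None,fx=s,fy=s,interpolation=cv2.INTER_CUBIC)
    for k in range(-u%10,w,10):
        big=(u+k)%50==0; cv2.line(im,(int((k+.5)*s),0),(int((k+.5)*s),10 if big else 5),(0,0,255) if big else (0,255,0),1)
        if (u+k)%20==0: cv2.putText(im,str(u+k),(int((k+.5)*s)-8,20),0,.33,(0,0,255),1)
    for k in range(-v%10,h,10):
        cv2.line(im,(0,int((k+.5)*s)),(6,int((k+.5)*s)),(0,255,0),1)
        if (v+k)%20==0: cv2.putText(im,str(v+k),(8,int((k+.5)*s)+4),0,.33,(0,0,255),1)
    return im
E
python3 - <<'E'
from h import *
top=np.hstack([crop('w2',58,56,133,110,3),crop('w3',78,146,133,110,3)])
bot=np.hstack([crop('w3',330,90,80,50,5),crop('w2',320,185,50,50,5)[:250],crop('w3',478,130,30,50,5)])
bot=cv2.copyMakeBorder(bot,0,0,0,max(0,top.shape[1]-bot.shape[1]),0)[:, :top.shape[1]]
m=np.vstack([top,bot]);print(m.shape);cv2.imwrite('pics/m2.png',m)
E
```

```text
(580, 798, 3)
```

View pics/m2.png

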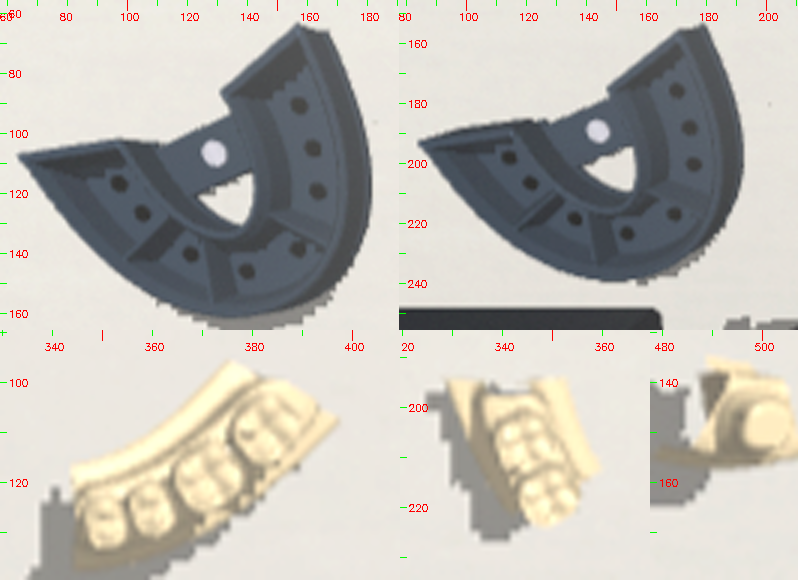

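Zoomed: tray rear rim corners w2 L(64.7,108) R(157,64); w3 L(84.7,193.7) R(172,156). Undivided pocket lies right. Long section: premolars (350,128), molars (381,108) in w3. Closer views of front, stump, molars now.

Request:
drive_tool:
  motion:
    - [[35,-5,15],[0,0,0]]
    - [[35,-5,15],[0,0,0]]
    - [[0,0,0],[0,0,0]]
    - [[0,0,0],[0,0,0]]

```text
time_s: 3.25
position: [0.5736, -0.1304, 0.0694]
tcp_rot: [[1.0, -0.002, -0.003], [-0.002, -1.0, 0.001], [-0.003, -0.001, -1.0]]
force: [0.4, -0.5, 0.9]
opening: 1.002
grasp_force: 0.0
```

```bash
python3 -c "
from h import *
shot('fA')"
```

Request:
drive_tool:
  motion:
    - [[-27,39,0],[0,0,0]]
    - [[-27,39,0],[0,0,0]]
    - [[-27,39,0],[0,0,0]]
    - [[-26,40,0],[0,0,0]]
    - [[0,0,0],[0,0,0]]

```text
time_s: 3.8
position: [0.4639, -0.2923, 0.071]
tcp_rot: [[1.0, -0.011, -0.0], [-0.011, -1.0, -0.002], [-0.0, 0.002, -1.0]]
force: [0.0, -0.0, 0.8]
opening: 1.004
grasp_force: 0.0
```

Request:
drive_tool:
  motion:
    - [[0,0,0],[0,0,0]]
    - [[0,0,0],[0,0,0]]

```text
time_s: 4.0
position: [0.4672, -0.2865, 0.0705]
tcp_rot: [[1.0, -0.003, -0.0], [-0.003, -1.0, 0.001], [-0.0, -0.001, -1.0]]
force: [0.3, 0.4, -0.1]
opening: 1.004
grasp_force: 0.0
```

```bash
python3 -c "
from h import *
shot('fC')"
```

Request:
drive_tool:
  motion:
    - [[-27,-30,0],[0,0,0]]
    - [[-27,-30,0],[0,0,0]]
    - [[-27,-31,0],[0,0,0]]
    - [[-28,-31,0],[0,0,0]]
    - [[0,0,0],[0,0,0]]

```text
time_s: 4.55
position: [0.3524, -0.1568, 0.0699]
tcp_rot: [[1.0, 0.001, -0.01], [0.001, -1.0, 0.009], [-0.01, -0.009, -1.0]]
force: [-0.9, 0.6, 0.4]
opening: 1.002
grasp_force: 0.0
```

Request:
drive_tool:
  motion:
    - [[0,0,0],[0,0,0]]
    - [[0,0,0],[0,0,0]]

```text
time_s: 4.75
position: [0.3612, -0.1661, 0.0705]
tcp_rot: [[1.0, -0.002, 0.003], [-0.002, -1.0, -0.002], [0.003, 0.002, -1.0]]
force: [-0.5, -0.6, -0.4]
opening: 1.0
grasp_force: 0.0
```

```bash
python3 - <<'E'
from h import *
shot('fD')
out=[]
for n,P in [('fA',(.661,-.128,.02)),('fC',(.548,-.287,.02)),('fD',(.423,-.163,.02))]:
    c=load(n);u,v=proj(c,P)[0];print(n,u,v,c['p'])
    out.append(crop(n,int(u)-35,max(0,int(v)-30),70,60,5)[:300,:350])
out.append(crop('w3',330,85,70,60,5)[:300,:350])
m=np.vstack([np.hstack(out[:2]),np.hstack(out[2:])]);cv2.imwrite('pics/m3.png',m)
w2,w3=load('w2'),load('w3')
L=tri([(w2,64.7,108),(w3,84.7,193.7)]);R=tri([(w2,157,64),(w3,172,156)]);print(L,R,np.linalg.norm(L-R))
for c,l,r in [(w2,(64.7,108),(157,64)),(w3,(84.7,193.7),(172,156))]:
    l=at(c,*l,.015);r=at(c,*r,.015);d=(l-r)[:2];d/=np.hypot(*d);ax=np.array([d[1],-d[0]]);print((l+r)[:2]/2-.033*ax,np.degrees(np.arctan2(ax[1],ax[0])),l,r)
E
```

```text
fA 316.5660802121375 94.95176071529205 [ 0.65306121 -0.13056673  0.25676751]
fC 320.4966226139736 104.74984613938474 [ 0.5461442  -0.28666414  0.25814076]
fD 315.66001219841905 131.58105784884384 [ 0.43961243 -0.16558191  0.25832427]
[0.5093603  0.07218247 0.01636212] [ 0.54315249 -0.0105473   0.01566928] 0.08936781785830072
[0.49576607 0.01920101] 22.25616373338491 [0.50936201 0.07310743 0.015     ] [ 0.54325311 -0.00970803  0.015     ]
[0.49544826 0.01892348] 22.075661471526765 [0.50896686 0.07339607 0.015     ] [ 0.54309109 -0.01074429  0.015     ]
```

View pics/m3.png

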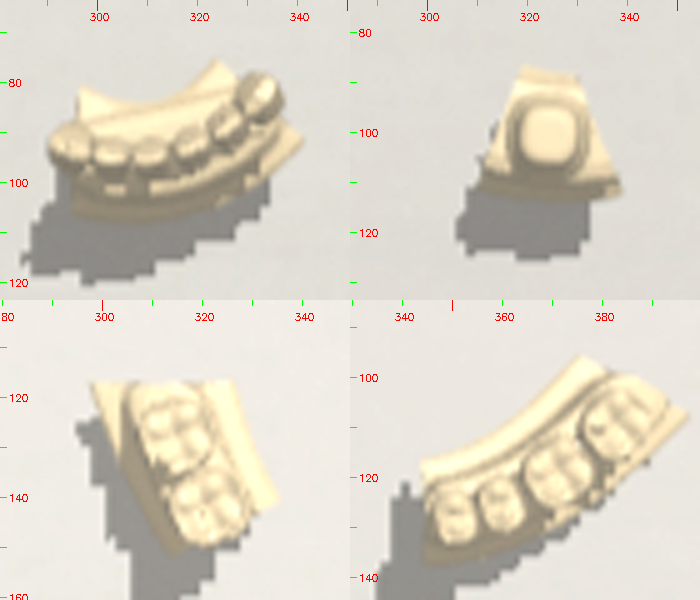

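Close-ups: front section teeth (295,93)–(332,82), convex side downwards; stump (324.5,100.5), wide outer side down; molars (315,125),(321,142), rear end up, outer left; long one as before. Tray corners triangulate to z≈16 mm, 89 mm apart: sound.

```bash
cat > pl.py <<'E'
from h import *
T=np.array([.4956,.0190]);TY=22.2
def tray(x,y):
    a=np.radians(TY);return T+np.array([[np.cos(a),-np.sin(a)],[np.sin(a),np.cos(a)]])@np.array([x,y])/1e3
E
python3 - <<'E'
from pl import *
print('bow',proj(load('w2'),[*tray(-33,0),.015]),proj(load('w2'),[*tray(33,44.7),.015]))
print('A',at(load('fA'),313,94,.025)); print('C',at(load('fC'),324.5,100.5,.029)); print('D',at(load('fD'),318,133.5,.031))
print('B',at(load('w3'),366.5,120,.032))
for n,x,y in [('A',-26,0),('C',-14.7,21.5),('D',6.1,29.3),('B',-2.4,-27.4)]: print(n,tray(x,y))
p=at(load('fC'),324.5,100.5,.029);go([p[0],p[1],.08],86)
E
```

```text
bow [[152.13935302 160.24832444]] [[ 65.02747443 108.12047183]]
A [ 0.66147444 -0.125544    0.025     ]
C [ 0.5507666  -0.28980062  0.029     ]
D [ 0.42241937 -0.16478737  0.031     ]
B [ 0.57396439 -0.17755018  0.032     ]
A [0.47152736 0.00917614]
C [0.47386613 0.03335196]
D [0.49017708 0.04843284]
B [ 0.50373075 -0.00727567]
shift [189.8 122.9  -8.9] turn [ 0.004 -0.    -1.503] now yaw -0.1 pos [ 0.3613 -0.1665  0.0704]
```

Request:
drive_tool:
  motion:
    - [[38,25,-2],[0,0,0]]
    - [[38,25,-2],[0,0,0]]
    - [[38,25,-2],[0,0,0]]
    - [[38,24,-2],[0,0,0]]
    - [[38,24,-2],[0,0,0]]
  gripper: 0.5

```text
time_s: 5.3
position: [0.5514, -0.2907, 0.0803]
tcp_rot: [[1.0, -0.003, 0.001], [-0.003, -1.0, -0.001], [0.001, 0.001, -1.0]]
force: [1.0, -0.6, -0.1]
opening: 0.634
grasp_force: 0.0
```

Request:
drive_tool:
  motion:
    - [[0,0,0],[0,0,-0.14]]
    - [[0,0,0],[0,0,-0.14]]
    - [[0,0,0],[0,0,-0.14]]
    - [[0,0,0],[0,0,-0.14]]
    - [[0,0,0],[0,0,-0.14]]

```text
time_s: 5.8
position: [0.5499, -0.2897, 0.0799]
tcp_rot: [[0.763, 0.646, 0.001], [0.646, -0.763, -0.001], [0.0, 0.001, -1.0]]
force: [0.8, 0.8, -0.1]
opening: 0.504
grasp_force: 0.0
```

Request:
drive_tool:
  motion:
    - [[0,0,0],[0,0,-0.14]]
    - [[0,0,0],[0,0,-0.14]]
    - [[0,0,0],[0,0,-0.14]]
    - [[0,0,0],[0,0,-0.14]]
    - [[0,0,0],[0,0,-0.14]]

```text
time_s: 6.3
position: [0.5498, -0.2898, 0.08]
tcp_rot: [[0.168, 0.986, 0.001], [0.986, -0.168, -0.001], [-0.0, 0.001, -1.0]]
force: [0.4, -0.5, -0.2]
opening: 0.5
grasp_force: 0.0
```

Request:
drive_tool:
  motion:
    - [[0,0,0],[0,0,-0.1]]
    - [[0,0,0],[0,0,0]]
    - [[0,0,0],[0,0,0]]

```text
time_s: 6.6
position: [0.5494, -0.2894, 0.08]
tcp_rot: [[0.076, 0.997, 0.0], [0.997, -0.076, -0.0], [-0.0, 0.001, -1.0]]
force: [-0.1, -0.1, -0.6]
opening: 0.5
grasp_force: 0.0
```

```bash
python3 - <<'E'
from pl import *
go([.5508,-.2898,.018],86)
w=load('w2')
for s in [(-14.7,21.5),(6.1,29.3),(-27,0),(-2.4,-27.4)]: print(proj(w,[*tray(*s),.004]).round())
E
```

```text
shift [-0.3  1.4 62. ] turn [ 0.001  0.    -0.006] now yaw 85.6 pos [ 0.5494 -0.2894  0.08  ]
[[127. 149.]]
[[107. 130.]]
[[155. 152.]]
[[167. 114.]]
```

The pocket holes do not sit where my tray frame predicts (all ~9 mm off along its x), so the origin isn't at mid-length; refit with the pocket holes.

```bash
python3 - <<'E'
from pl import *
S=np.array([(6.1,29.3),(-14.7,21.5),(-2.4,-27.4),(-27,0)])/1e3
for n,O in [('w2',[(101.5,122),(121.3,140.7),(162.3,105.3),(148.8,142.7)]),('w3',[(118,202.5),(136.3,218.7),(174.7,188.7),(161.8,220.5)])]:
    c=load(n);W=np.array([at(c,u,v,.004)[:2] for u,v in O])
    s,w=S-S.mean(0),W-W.mean(0);H=s.T@w;a=np.arctan2(H[0,1]-H[1,0],H[0,0]+H[1,1])
    R=np.array([[np.cos(a),-np.sin(a)],[np.sin(a),np.cos(a)]]);t=W.mean(0)-R@S.mean(0)
    print(t,np.degrees(a));print(((W-t)@R-S).round(4)*1e3)
    a=np.radians(22.2);R=np.array([[np.cos(a),-np.sin(a)],[np.sin(a),np.cos(a)]])
    print(((at(c,*{'w2':(64.7,108),'w3':(84.7,193.7)}[n],.015)[:2]-t)@R)*1e3,((at(c,*{'w2':(157,64),'w3':(172,156)}[n],.015)[:2]-t)@R)*1e3)
E
```

```text
[0.50326862 0.0228391 ] 22.411266285209155
[[-0.4 -0.1]
 [-0.3  0.5]
 [-0.3 -0.5]
 [ 1.   0.1]]
[24.63511841 44.23963539] [ 24.72283229 -45.24219661]
[0.50286085 0.02292483] 22.133696504275154
[[-0.3 -0.1]
 [-0.3  0.4]
 [-0.4 -0.3]
 [ 1.1 -0. ]]
[24.72347829 44.42274008] [ 24.52643873 -46.37387267]
```

Fit residuals under 1 mm: tray at (0.5031, 0.0229), yaw 22.25°. Now grasp the stump section.

Request:
drive_tool:
  motion:
    - [[0,1,15],[0,0,0]]
    - [[0,0,15],[0,0,0]]
    - [[0,0,16],[0,0,0]]
    - [[0,0,16],[0,0,0]]
    - [[0,0,0],[0,0,0]]

```text
time_s: 7.1
position: [0.5477, -0.2873, 0.0146]
tcp_rot: [[0.074, 0.997, -0.005], [0.997, -0.074, 0.004], [0.004, -0.006, -1.0]]
force: [-0.1, 0.8, -0.3]
opening: 0.498
grasp_force: 0.0
```

Request:
drive_tool:
  motion:
    - [[0,0,0],[0,0,0]]
    - [[0,0,0],[0,0,0]]
    - [[0,0,0],[0,0,0]]
    - [[0,0,0],[0,0,0]]
    - [[0,0,0],[0,0,0]]
  gripper: 0.0

```text
time_s: 7.6
position: [0.5501, -0.2891, 0.0187]
tcp_rot: [[0.074, 0.997, 0.001], [0.997, -0.074, -0.001], [-0.001, 0.001, -1.0]]
force: [-0.2, 0.3, -0.0]
opening: 0.132
grasp_force: 0.0
```

Request:
drive_tool:
  motion:
    - [[0,0,0],[0,0,0]]
    - [[0,0,-20],[0,0,0]]
    - [[0,0,-20],[0,0,0]]
    - [[0,0,-20],[0,0,0]]
    - [[0,0,0],[0,0,0]]

```text
time_s: 8.1
position: [0.5518, -0.2903, 0.081]
tcp_rot: [[0.074, 0.997, 0.005], [0.997, -0.074, -0.004], [-0.003, 0.005, -1.0]]
force: [0.6, -0.8, 0.6]
opening: 0.009
grasp_force: 0.0
```

```bash
sed -i 's/^T=.*/T=np.array([.5031,.0229]);TY=22.25/' pl.py; python3 - <<'E'
from pl import *
print(tray(-14.7,21.5)); go([*tray(-14.7,21.5),.075],57.5); s=read_state(); print(s['opening'],s['grasp_force'],s['force'])
E
```

```text
[0.48135361 0.03723299]
shift [321.5 -94.4   4.4] turn [0.006 0.002 0.493] now yaw 85.8 pos [ 0.5518 -0.2903  0.081 ]
0.008931956916094356 0.0 [ 0.56825707 -0.78952239  0.5550905 ]
```

The grasp closed on nothing; look.

```bash
python3 - <<'E'
from pl import *
c=shot('e1'); print(proj(c,[.5508,-.2898,.02]))
cv2.imwrite('pics/e1b.png',cv2.convertScaleAbs(cv2.imread('pics/e1.png'),alpha=1.4))
E
```

```text
[[318.31726282 205.59999326]]
```

View pics/e1b.png

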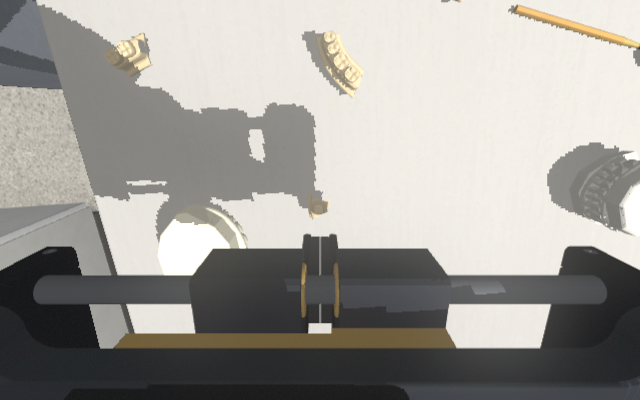

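Fingers look fine and the stump section stands where measured (318,206). Retry lower with a full wait before lifting.

Request:
drive_tool:
  motion:
    - [[0,0,0],[0,0,0]]
    - [[0,0,0],[0,0,0]]
    - [[0,0,0],[0,0,0]]
    - [[0,0,0],[0,0,0]]
    - [[0,0,20],[0,0,0]]
  gripper: 0.5

```text
time_s: 8.65
position: [0.5517, -0.2903, 0.0599]
tcp_rot: [[0.074, 0.997, 0.004], [0.997, -0.074, -0.003], [-0.003, 0.005, -1.0]]
force: [0.8, 0.5, 0.9]
opening: 0.38
grasp_force: 0.0
```

Request:
drive_tool:
  motion:
    - [[0,0,20],[0,0,0]]
    - [[0,0,13],[0,0,0]]
    - [[0,0,10],[0,0,0]]
    - [[0,0,0],[0,0,0]]
    - [[0,0,0],[0,0,0]]

```text
time_s: 9.15
position: [0.5501, -0.2891, 0.0152]
tcp_rot: [[0.074, 0.997, 0.0], [0.997, -0.074, -0.0], [-0.0, 0.0, -1.0]]
force: [0.4, 0.2, 0.5]
opening: 0.502
grasp_force: 0.0
```

```bash
python3 - <<'E'
from pl import *
go([.5508,-.2898,.017],86)
c=shot('e2'); cv2.imwrite('pics/e2b.png',crop('e2',220,150,200,110,4))
E
```

```text
shift [-0.7  0.8 -1.8] turn [ 0.     0.    -0.004] now yaw 85.8 pos [ 0.5501 -0.2891  0.0152]
```

View pics/e2b.png

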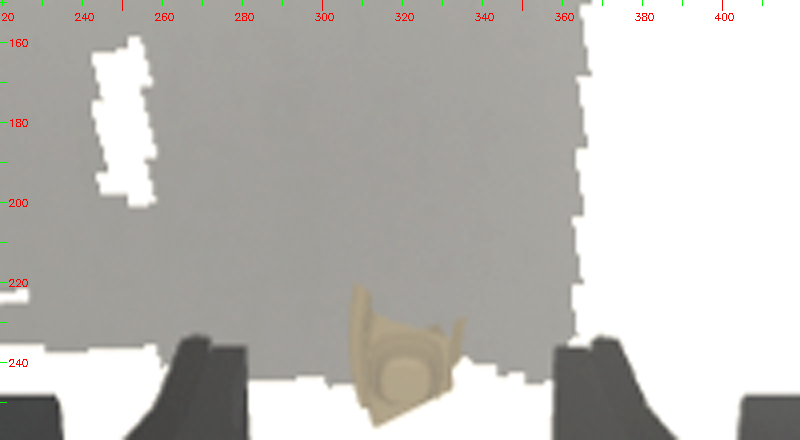

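Piece is well between the fingers (stump (320,244), pads at 281 and 358). Close and watch.

Request:
drive_tool:
  motion:
    - [[0,0,0],[0,0,0]]
    - [[0,0,0],[0,0,0]]
    - [[0,0,0],[0,0,0]]
    - [[0,0,0],[0,0,0]]
  gripper: 0.0

```text
time_s: 9.6
position: [0.55, -0.289, 0.0155]
tcp_rot: [[0.074, 0.997, 0.0], [0.997, -0.074, -0.0], [-0.0, 0.0, -1.0]]
force: [-0.6, -0.6, -0.4]
opening: 0.222
grasp_force: 0.0
```

Request:
drive_tool:
  motion:
    - [[0,0,0],[0,0,0]]
    - [[0,0,0],[0,0,0]]
    - [[0,0,0],[0,0,0]]
    - [[0,0,0],[0,0,0]]

```text
time_s: 10.0
position: [0.5498, -0.2889, 0.0151]
tcp_rot: [[0.074, 0.997, -0.0], [0.997, -0.074, 0.0], [0.0, -0.0, -1.0]]
force: [-0.6, 0.1, -0.9]
opening: 0.011
grasp_force: 0.0
```

```bash
python3 - <<'E'
from pl import *
go([.5508,-.2898,.017],86)
c=shot('e3'); cv2.imwrite('pics/e3b.png',crop('e3',220,150,200,110,4))
E
```

```text
shift [-0.8  1.  -1.9] turn [-0.    -0.    -0.004] now yaw 85.8 pos [ 0.5498 -0.2889  0.0151]
```

View pics/e3b.png

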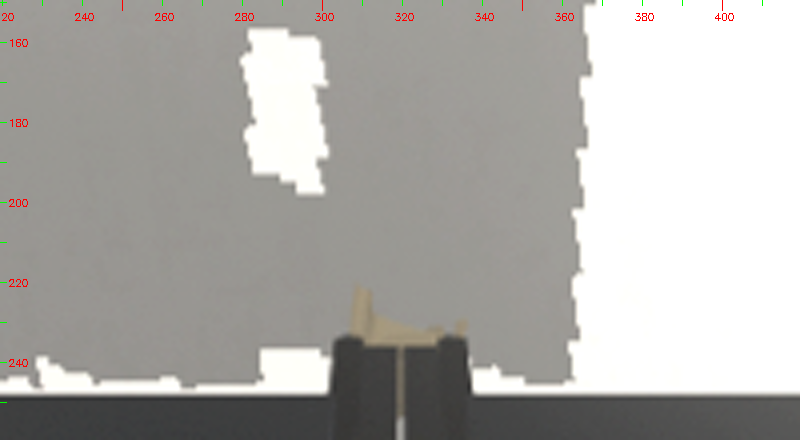

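Fingers closed above the piece: apparent pad spacing (77 px for 43.7 mm) and finger-front row (235) put the real fingertips ~24 mm behind the reported TCP. I'll go lower, watching the force.

Request:
drive_tool:
  motion:
    - [[0,0,0],[0,0,0]]
    - [[0,0,0],[0,0,0]]
    - [[0,0,0],[0,0,0]]
    - [[0,0,0],[0,0,0]]
    - [[0,0,0],[0,0,0]]
  gripper: 0.5

```text
time_s: 10.55
position: [0.5498, -0.2889, 0.0151]
tcp_rot: [[0.074, 0.997, -0.0], [0.997, -0.074, 0.0], [0.0, -0.0, -1.0]]
force: [-0.4, 0.3, 0.7]
opening: 0.375
grasp_force: 0.0
```

Request:
drive_tool:
  motion:
    - [[0,0,4],[0,0,0]]
    - [[0,0,4],[0,0,0]]
    - [[0,0,4],[0,0,0]]
    - [[0,0,0],[0,0,0]]

```text
time_s: 10.95
position: [0.5493, -0.2885, 0.0022]
tcp_rot: [[0.074, 0.997, -0.001], [0.997, -0.074, 0.001], [0.001, -0.001, -1.0]]
force: [-0.7, 1.0, -0.2]
opening: 0.496
grasp_force: 0.0
```

Request:
drive_tool:
  motion:
    - [[0,0,4],[0,0,0]]
    - [[0,0,4],[0,0,0]]
    - [[0,0,2],[0,0,0]]
    - [[0,0,0],[0,0,0]]

```text
time_s: 11.35
position: [0.5495, -0.2887, -0.0073]
tcp_rot: [[0.074, 0.997, -0.001], [0.997, -0.074, 0.001], [0.001, -0.001, -1.0]]
force: [0.0, -1.3, 0.8]
opening: 0.499
grasp_force: 0.0
```

```bash
python3 - <<'E'
from pl import *
go([.5508,-.2898,.017],86)
c=shot('e4'); cv2.imwrite('pics/e4b.png',crop('e4',220,160,200,110,4))
E
```

```text
shift [ -1.    1.3 -24.3] turn [-0.001 -0.001 -0.004] now yaw 85.8 pos [ 0.5495 -0.2887 -0.0073]
```

View pics/e4b.png

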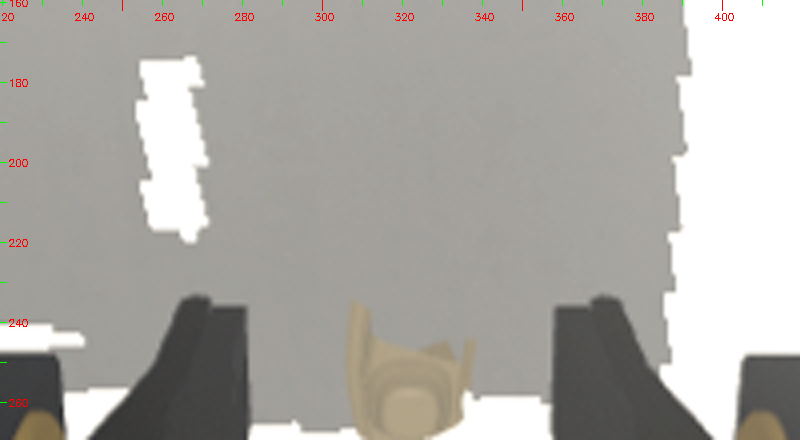

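No contact at TCP z=−7 mm, so the tips really stand ~17 mm up; stump (322,261) centred. Close.

Request:
drive_tool:
  motion:
    - [[0,0,0],[0,0,0]]
    - [[0,0,0],[0,0,0]]
    - [[0,0,0],[0,0,0]]
    - [[0,0,0],[0,0,0]]
    - [[0,0,0],[0,0,0]]
  gripper: 0.0

```text
time_s: 11.9
position: [0.5499, -0.289, -0.0068]
tcp_rot: [[0.074, 0.997, 0.0], [0.997, -0.074, -0.0], [-0.0, 0.0, -1.0]]
force: [0.3, 0.5, -0.1]
opening: 0.145
grasp_force: 29.9
```

Request:
drive_tool:
  motion:
    - [[0,0,0],[0,0,0]]
    - [[0,0,0],[0,0,0]]
    - [[0,0,-5],[0,0,0]]
    - [[0,0,-15],[0,0,0]]
    - [[0,0,-25],[0,0,0]]

```text
time_s: 12.4
position: [0.5488, -0.2882, 0.038]
tcp_rot: [[0.074, 0.997, -0.003], [0.997, -0.074, 0.002], [0.002, -0.003, -1.0]]
force: [-0.4, 0.0, -0.1]
opening: 0.15
grasp_force: 29.9
```

Request:
drive_tool:
  motion:
    - [[0,0,-15],[0,0,0]]
    - [[0,0,0],[0,0,0]]

```text
time_s: 12.6
position: [0.5518, -0.2904, 0.0565]
tcp_rot: [[0.074, 0.997, 0.005], [0.997, -0.074, -0.004], [-0.004, 0.006, -1.0]]
force: [0.1, -1.8, -0.5]
opening: 0.15
grasp_force: 29.9
```

```bash
python3 - <<'E'
from pl import *
go([*tray(-14.7,21.5),.05],57.5)
E
```

```text
shift [321.5 -94.5   4.8] turn [0.006 0.002 0.493] now yaw 85.8 pos [ 0.5518 -0.2904  0.0565]
```

Request:
drive_tool:
  motion:
    - [[40,-12,0],[0,0,0]]
    - [[40,-12,0],[0,0,0]]
    - [[40,-12,0],[0,0,0]]
    - [[40,-12,0],[0,0,0]]
    - [[40,-12,0],[0,0,0]]

```text
time_s: 13.1
position: [0.5039, -0.0835, 0.0529]
tcp_rot: [[0.075, 0.997, -0.001], [0.997, -0.075, 0.0], [0.0, -0.001, -1.0]]
force: [0.2, 1.2, -1.3]
opening: 0.152
grasp_force: 29.9
```

Request:
drive_tool:
  motion:
    - [[40,-12,0],[0,0,0]]
    - [[40,-12,0],[0,0,0]]
    - [[40,-10,0],[0,0,0]]
    - [[0,0,0],[0,0,0.12]]
    - [[0,0,0],[0,0,0.12]]

```text
time_s: 13.6
position: [0.4788, 0.0389, 0.0529]
tcp_rot: [[0.31, 0.951, -0.001], [0.951, -0.31, 0.0], [-0.0, -0.001, -1.0]]
force: [0.7, -0.8, -0.3]
opening: 0.151
grasp_force: 29.9
```

Request:
drive_tool:
  motion:
    - [[0,0,0],[0,0,0.12]]
    - [[0,0,0],[0,0,0.13]]
    - [[0,0,0],[0,0,0]]
    - [[0,0,0],[0,0,0]]
    - [[0,0,0],[0,0,0]]

```text
time_s: 14.1
position: [0.4797, 0.0371, 0.053]
tcp_rot: [[0.533, 0.846, -0.0], [0.846, -0.533, 0.0], [-0.0, -0.0, -1.0]]
force: [0.2, 0.6, -0.3]
opening: 0.149
grasp_force: 29.9
```

```bash
python3 - <<'E'
from pl import *
go([*tray(-14.7,21.5),-.003],57.5)
E
```

```text
shift [ 1.1  1.4 56. ] turn [-0.     0.     0.005] now yaw 57.8 pos [0.4797 0.0371 0.053 ]
```

Request:
drive_tool:
  motion:
    - [[1,1,15],[0,0,0]]
    - [[0,0,15],[0,0,0]]
    - [[0,0,10],[0,0,0]]
    - [[0,0,3],[0,0,0]]
    - [[0,0,3],[0,0,0]]

```text
time_s: 14.6
position: [0.4811, 0.0374, 0.0069]
tcp_rot: [[0.534, 0.845, -0.0], [0.845, -0.534, 0.0], [-0.0, -0.0, -1.0]]
force: [-0.1, 0.1, -0.1]
opening: 0.147
grasp_force: 29.9
```

Request:
drive_tool:
  motion:
    - [[0,0,3],[0,0,0]]
    - [[0,0,2],[0,0,0]]
    - [[0,0,2],[0,0,0]]
    - [[0,0,0],[0,0,0]]

```text
time_s: 15.0
position: [0.4811, 0.0375, 0.0001]
tcp_rot: [[0.535, 0.845, -0.0], [0.845, -0.535, 0.0], [0.0, -0.0, -1.0]]
force: [0.1, -0.3, 0.0]
opening: 0.151
grasp_force: 29.9
```

Request:
drive_tool:
  motion:
    - [[0,0,2],[0,0,0]]
    - [[0,0,1],[0,0,0]]
    - [[0,0,0],[0,0,0]]
    - [[0,0,0],[0,0,0]]

```text
time_s: 15.4
position: [0.4812, 0.0375, -0.0028]
tcp_rot: [[0.535, 0.845, 0.0], [0.845, -0.535, -0.0], [0.0, 0.0, -1.0]]
force: [-0.3, 0.5, -0.6]
opening: 0.147
grasp_force: 29.9
```

Seated without resistance. Release, rise, and on to the molars.

Request:
drive_tool:
  motion:
    - [[0,0,0.5],[0,0,0]]
    - [[0,0,0],[0,0,0]]
    - [[0,0,0],[0,0,0]]
    - [[0,0,0],[0,0,0]]
    - [[0,0,-5],[0,0,0]]
  gripper: 0.3

```text
time_s: 15.9
position: [0.4807, 0.0375, 0.0014]
tcp_rot: [[0.535, 0.845, -0.001], [0.845, -0.535, 0.0], [-0.001, -0.001, -1.0]]
force: [0.7, 0.4, -0.3]
opening: 0.295
grasp_force: 0.0
```

Request:
drive_tool:
  motion:
    - [[0,0,-15],[0,0,0]]
    - [[0,0,-20],[0,0,0]]
    - [[0,0,-15],[0,0,0.13]]
    - [[0,0,0],[0,0,0.13]]
    - [[0,0,0],[0,0,0.13]]

```text
time_s: 16.4
position: [0.4816, 0.0374, 0.0527]
tcp_rot: [[0.819, 0.574, 0.002], [0.574, -0.819, -0.0], [0.001, 0.001, -1.0]]
force: [-0.4, 0.4, -0.7]
opening: 0.297
grasp_force: 0.0
```

Request:
drive_tool:
  motion:
    - [[0,0,0],[0,0,0.13]]
    - [[0,0,0],[0,0,0.13]]
    - [[0,0,0],[0,0,0]]
    - [[0,0,0],[0,0,0]]
  gripper: 0.5

```text
time_s: 16.8
position: [0.4811, 0.0375, 0.0519]
tcp_rot: [[0.936, 0.352, 0.0], [0.352, -0.936, -0.0], [0.0, 0.0, -1.0]]
force: [-0.2, -0.5, -0.6]
opening: 0.489
grasp_force: 0.0
```

```bash
python3 - <<'E'
from pl import *
go([.4224,-.1648,.045],20.5)
E
```

```text
shift [-126.1  168.7    6.9] turn [ 0.    -0.     0.002] now yaw 20.6 pos [0.4811 0.0375 0.0519]
```

Request:
drive_tool:
  motion:
    - [[-25,34,0],[0,0,0]]
    - [[-25,34,0],[0,0,0]]
    - [[-25,34,0],[0,0,0]]
    - [[-25,34,0],[0,0,0]]
    - [[-26,33,0],[0,0,0]]

```text
time_s: 17.3
position: [0.4218, -0.1666, 0.0518]
tcp_rot: [[0.936, 0.352, 0.001], [0.352, -0.936, -0.0], [0.0, 0.001, -1.0]]
force: [0.7, 0.0, -0.9]
opening: 0.502
grasp_force: 0.0
```

Request:
drive_tool:
  motion:
    - [[0,0,0],[0,0,0]]
    - [[0,0,0],[0,0,0]]
    - [[0,0,0],[0,0,0]]

```text
time_s: 17.6
position: [0.4218, -0.1638, 0.0516]
tcp_rot: [[0.936, 0.351, -0.001], [0.351, -0.936, 0.001], [-0.001, -0.001, -1.0]]
force: [-0.3, -0.3, -0.0]
opening: 0.505
grasp_force: 0.0
```

```bash
python3 - <<'E'
from pl import *
go([.4224,-.1648,-.007],20.5)
c=shot('d1'); print(proj(c,[.4224,-.1648,.031]))
E
```

```text
shift [ 0.3  1.2 58.6] turn [-0.001  0.001  0.001] now yaw 20.5 pos [ 0.4218 -0.1638  0.0516]
[[321.80687249 222.7159544 ]]
```

Request:
drive_tool:
  motion:
    - [[0,1,14],[0,0,0]]
    - [[0,0,14],[0,0,0]]
    - [[0,0,14],[0,0,0]]
    - [[0,0,10],[0,0,0]]
    - [[0,0,6],[0,0,0]]

```text
time_s: 18.15
position: [0.4224, -0.1645, -0.0071]
tcp_rot: [[0.936, 0.352, -0.001], [0.352, -0.936, 0.001], [-0.001, -0.001, -1.0]]
force: [0.7, 0.8, 0.8]
opening: 0.502
grasp_force: 0.0
```

Request:
drive_tool:
  motion:
    - [[0,0,0],[0,0,0]]
    - [[0,0,0],[0,0,0]]
    - [[0,0,0],[0,0,0]]
    - [[0,0,0],[0,0,0]]
    - [[0,0,0],[0,0,0]]
  gripper: 0.0

```text
time_s: 18.65
position: [0.4226, -0.1661, -0.006]
tcp_rot: [[0.937, 0.349, 0.001], [0.349, -0.937, -0.0], [0.0, 0.001, -1.0]]
force: [0.8, -0.3, -0.2]
opening: 0.132
grasp_force: 10.9
```

Request:
drive_tool:
  motion:
    - [[0,0,0],[0,0,0]]
    - [[0,0,0],[0,0,0]]

```text
time_s: 18.85
position: [0.4226, -0.166, -0.0061]
tcp_rot: [[0.937, 0.349, 0.0], [0.349, -0.937, -0.0], [0.0, 0.0, -1.0]]
force: [0.7, -0.1, 2.4]
opening: 0.127
grasp_force: 29.9
```

```bash
python3 - <<'E'
from pl import *
go([*tray(6.1,29.3),.05],31.35)
c=shot('d2'); cv2.imwrite('pics/d2b.png',crop('d2',220,160,200,130,4))
E
```

```text
shift [ 146.6 -178.4  -56.1] turn [ 0.   -0.   -0.19] now yaw 20.4 pos [ 0.4226 -0.166  -0.0061]
```

Request:
drive_tool:
  motion:
    - [[0,0,-6],[0,0,0]]
    - [[0,0,-20],[0,0,0]]
    - [[0,0,-30],[0,0,0]]
    - [[29,-35,0],[0,0,0]]
    - [[29,-36,0],[0,0,0]]

```text
time_s: 19.4
position: [0.4533, -0.0798, 0.051]
tcp_rot: [[0.939, 0.345, 0.003], [0.345, -0.939, -0.001], [0.002, 0.002, -1.0]]
force: [0.4, -0.1, -0.5]
opening: 0.123
grasp_force: 29.9
```

Request:
drive_tool:
  motion:
    - [[29,-36,0],[0,0,0]]
    - [[29,-36,0],[0,0,0]]
    - [[30,-35,0],[0,0,0]]
    - [[0,0,0],[0,0,-0.095]]
    - [[0,0,0],[0,0,-0.095]]

```text
time_s: 19.9
position: [0.4971, 0.054, 0.0499]
tcp_rot: [[0.85, 0.527, 0.0], [0.527, -0.85, -0.0], [0.0, 0.0, -1.0]]
force: [0.2, -0.2, -0.5]
opening: 0.121
grasp_force: 29.9
```

Request:
drive_tool:
  motion:
    - [[0,0,0],[0,0,0]]
    - [[0,0,0],[0,0,0]]
    - [[0,0,0],[0,0,0]]

```text
time_s: 20.2
position: [0.497, 0.0516, 0.0497]
tcp_rot: [[0.855, 0.518, -0.0], [0.518, -0.855, 0.0], [-0.0, -0.0, -1.0]]
force: [0.7, -0.2, -0.2]
opening: 0.125
grasp_force: 29.9
```

```bash
python3 - <<'E'
from pl import *
go([*tray(6.1,29.3),-.0021],31.35)
E
```

```text
shift [ 1.  -0.3 51.8] turn [-0.     0.    -0.003] now yaw 31.2 pos [0.497  0.0516 0.0497]
```

Request:
drive_tool:
  motion:
    - [[1,0,14],[0,0,0]]
    - [[0,0,14],[0,0,0]]
    - [[0,0,9],[0,0,0]]
    - [[0,0,3],[0,0,0]]
    - [[0,0,3],[0,0,0]]

```text
time_s: 20.7
position: [0.498, 0.0522, 0.0065]
tcp_rot: [[0.855, 0.519, -0.0], [0.519, -0.855, 0.0], [-0.0, -0.0, -1.0]]
force: [0.1, -0.6, -0.9]
opening: 0.126
grasp_force: 29.9
```

Request:
drive_tool:
  motion:
    - [[0,0,3],[0,0,0]]
    - [[0,0,2],[0,0,0]]
    - [[0,0,1],[0,0,0]]
    - [[0,0,0],[0,0,0]]

```text
time_s: 21.1
position: [0.498, 0.0525, 0.0007]
tcp_rot: [[0.854, 0.52, 0.0], [0.52, -0.854, -0.0], [0.0, 0.0, -1.0]]
force: [0.5, -0.3, -0.7]
opening: 0.128
grasp_force: 29.9
```

Request:
drive_tool:
  motion:
    - [[0,0,2],[0,0,0]]
    - [[0,0,0],[0,0,0]]
    - [[0,0,0],[0,0,0]]

```text
time_s: 21.4
position: [0.4983, 0.0524, -0.0013]
tcp_rot: [[0.854, 0.52, 0.001], [0.52, -0.854, -0.0], [0.001, 0.0, -1.0]]
force: [-0.0, -0.7, -1.1]
opening: 0.125
grasp_force: 29.9
```

Request:
drive_tool:
  motion:
    - [[0,0,1],[0,0,0]]
    - [[0,0,0],[0,0,0]]
    - [[0,0,0],[0,0,0]]

```text
time_s: 21.7
position: [0.4984, 0.0523, -0.0021]
tcp_rot: [[0.854, 0.52, 0.001], [0.52, -0.854, -0.0], [0.001, 0.001, -1.0]]
force: [0.7, -1.0, 2.3]
opening: 0.129
grasp_force: 29.9
```

Request:
drive_tool:
  motion:
    - [[0,0,0],[0,0,0]]
    - [[0,0,0],[0,0,0]]
    - [[0,0,0],[0,0,0]]
    - [[0,0,0],[0,0,0]]
    - [[0,0,-5],[0,0,0]]
  gripper: 0.28

```text
time_s: 22.2
position: [0.4972, 0.0526, 0.0023]
tcp_rot: [[0.854, 0.52, -0.002], [0.52, -0.854, 0.0], [-0.001, -0.001, -1.0]]
force: [0.9, 0.3, -0.3]
opening: 0.279
grasp_force: 0.0
```

Request:
drive_tool:
  motion:
    - [[0,0,-15],[0,0,0]]
    - [[0,0,-20],[0,0,0]]
    - [[0,0,-15],[0,0,-0.13]]
    - [[0,0,0],[0,0,-0.13]]
    - [[0,0,0],[0,0,-0.13]]

```text
time_s: 22.7
position: [0.4984, 0.0525, 0.0537]
tcp_rot: [[0.588, 0.809, 0.002], [0.809, -0.588, -0.0], [0.001, 0.001, -1.0]]
force: [0.2, 0.4, 1.2]
opening: 0.278
grasp_force: 0.0
```

Request:
drive_tool:
  motion:
    - [[0,0,0],[0,0,-0.13]]
    - [[0,0,0],[0,0,-0.13]]
    - [[0,0,0],[0,0,-0.13]]
    - [[0,0,0],[0,0,-0.13]]
    - [[0,0,0],[0,0,-0.13]]
  gripper: 0.5

```text
time_s: 23.2
position: [0.4978, 0.0525, 0.053]
tcp_rot: [[-0.021, 1.0, 0.0], [1.0, 0.021, 0.0], [0.0, 0.0, -1.0]]
force: [-0.3, 0.6, -0.3]
opening: 0.495
grasp_force: 0.0
```

Request:
drive_tool:
  motion:
    - [[0,0,0],[0,0,-0.13]]
    - [[0,0,0],[0,0,-0.14]]
    - [[0,0,0],[0,0,0]]
    - [[0,0,0],[0,0,0]]

```text
time_s: 23.6
position: [0.4979, 0.0525, 0.0529]
tcp_rot: [[-0.279, 0.96, 0.0], [0.96, 0.279, 0.0], [-0.0, 0.0, -1.0]]
force: [0.1, -0.0, -0.0]
opening: 0.5
grasp_force: 0.0
```

```bash
python3 - <<'E'
from pl import *
go([.6615,-.1255,.045],106.5)
E
```

```text
shift [-216.6  107.3    7.9] turn [ 0.     0.    -0.005] now yaw 106.2 pos [0.4979 0.0525 0.0529]
```

Request:
drive_tool:
  motion:
    - [[-43,21,0],[0,0,0]]
    - [[-43,21,0],[0,0,0]]
    - [[-43,21,0],[0,0,0]]
    - [[-43,22,0],[0,0,0]]
    - [[-44,22,0],[0,0,0]]

```text
time_s: 24.1
position: [0.6624, -0.1259, 0.0527]
tcp_rot: [[-0.279, 0.96, -0.0], [0.96, 0.279, 0.0], [0.0, -0.0, -1.0]]
force: [0.3, 0.1, -0.1]
opening: 0.501
grasp_force: 0.0
```

Request:
drive_tool:
  motion:
    - [[0,0,0],[0,0,0]]
    - [[0,0,0],[0,0,0]]
    - [[0,0,0],[0,0,0]]

```text
time_s: 24.4
position: [0.6597, -0.1233, 0.052]
tcp_rot: [[-0.281, 0.96, -0.003], [0.96, 0.281, 0.001], [0.002, -0.003, -1.0]]
force: [-0.9, -0.2, -0.3]
opening: 0.501
grasp_force: 0.0
```

```bash
python3 - <<'E'
from pl import *
go([.6615,-.1255,-.007],106.5)
c=shot('a1'); print(proj(c,[.6615,-.1255,.025]))
cv2.imwrite('pics/a1b.png',crop('a1',220,160,200,130,4))
E
```

```text
shift [-2.7  1.2 59. ] turn [-0.003 -0.002 -0.003] now yaw 106.3 pos [ 0.6597 -0.1233  0.052 ]
[[321.3632147  223.89592368]]
```

View pics/a1b.png

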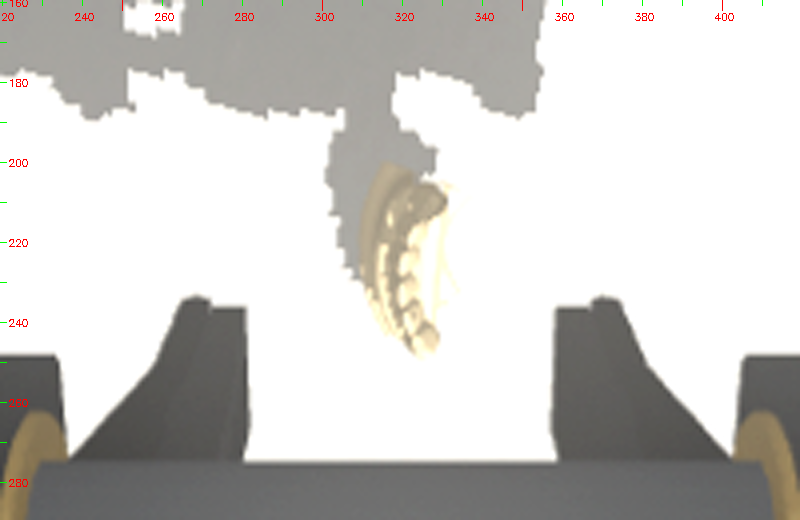

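Front section's canines at (327,208) and (326,244): square to the fingers, 2 mm back. Descend and grip.

Request:
drive_tool:
  motion:
    - [[-2.5,1,14],[0,0,0]]
    - [[0,0,14],[0,0,0]]
    - [[0,0,14],[0,0,0]]
    - [[0,0,10],[0,0,0]]
    - [[0,0,6],[0,0,0]]

```text
time_s: 24.95
position: [0.662, -0.1261, -0.0075]
tcp_rot: [[-0.282, 0.959, -0.003], [0.959, 0.282, 0.001], [0.002, -0.002, -1.0]]
force: [0.6, -0.4, -0.6]
opening: 0.501
grasp_force: 0.0
```

Request:
drive_tool:
  motion:
    - [[0,0,0],[0,0,0]]
    - [[0,0,0],[0,0,0]]
    - [[0,0,0],[0,0,0]]
    - [[0,0,0],[0,0,0]]
    - [[0,0,0],[0,0,0]]
  gripper: 0.0

```text
time_s: 25.45
position: [0.6636, -0.1269, -0.0047]
tcp_rot: [[-0.282, 0.959, 0.001], [0.959, 0.282, -0.0], [-0.001, 0.001, -1.0]]
force: [0.5, -0.4, -0.0]
opening: 0.134
grasp_force: 24.1
```

Request:
drive_tool:
  motion:
    - [[0,0,0],[0,0,0]]
    - [[0,0,0],[0,0,0]]
    - [[0,0,-10],[0,0,0]]
    - [[0,0,-20],[0,0,0]]
    - [[0,0,-25],[0,0,0]]

```text
time_s: 25.95
position: [0.6621, -0.1263, 0.0495]
tcp_rot: [[-0.282, 0.959, -0.003], [0.959, 0.282, 0.001], [0.002, -0.002, -1.0]]
force: [0.2, -0.1, -0.0]
opening: 0.132
grasp_force: 29.9
```

```bash
python3 - <<'E'
from pl import *
go([*tray(-26,0),.05],112.25)
E
```

```text
shift [ 185.3 -136.3    0.2] turn [-0.002 -0.002 -0.102] now yaw 106.4 pos [ 0.6621 -0.1263  0.0495]
```

Request:
drive_tool:
  motion:
    - [[37,-27,0],[0,0,0]]
    - [[37,-27,0],[0,0,0]]
    - [[37,-27,0],[0,0,0]]
    - [[37,-27,0],[0,0,0]]
    - [[37,-28,0],[0,0,0]]

```text
time_s: 26.45
position: [0.4795, 0.0132, 0.0505]
tcp_rot: [[-0.282, 0.96, 0.001], [0.96, 0.282, -0.0], [-0.001, 0.001, -1.0]]
force: [-0.0, 0.8, -0.0]
opening: 0.13
grasp_force: 29.9
```

Request:
drive_tool:
  motion:
    - [[0,0,0],[0,0,-0.1]]
    - [[0,0,0],[0,0,0]]
    - [[0,0,0],[0,0,0]]
    - [[0,0,0],[0,0,0]]

```text
time_s: 26.85
position: [0.4824, 0.0116, 0.05]
tcp_rot: [[-0.375, 0.927, 0.002], [0.927, 0.375, -0.001], [-0.001, 0.002, -1.0]]
force: [0.2, -0.3, -0.3]
opening: 0.126
grasp_force: 29.9
```

```bash
python3 - <<'E'
from pl import *
go([*tray(-26,0),-.001],112.25)
E
```

```text
shift [ 2.7 -2.7 51. ] turn [ 0.002  0.001 -0.004] now yaw 112.0 pos [0.4824 0.0116 0.05  ]
```

Request:
drive_tool:
  motion:
    - [[2.5,-2.5,14],[0,0,0]]
    - [[0,0,13],[0,0,0]]
    - [[0,0,9],[0,0,0]]
    - [[0,0,3],[0,0,0]]
    - [[0,0,3],[0,0,0]]

```text
time_s: 27.35
position: [0.4778, 0.0135, 0.0074]
tcp_rot: [[-0.376, 0.927, 0.0], [0.927, 0.376, -0.0], [-0.0, 0.0, -1.0]]
force: [0.5, -0.3, -0.4]
opening: 0.127
grasp_force: 29.9
```

Request:
drive_tool:
  motion:
    - [[0,0,3],[0,0,0]]
    - [[0,0,2],[0,0,0]]
    - [[0,0,1],[0,0,0]]
    - [[0,0,0],[0,0,0]]

```text
time_s: 27.75
position: [0.478, 0.0136, 0.0019]
tcp_rot: [[-0.377, 0.926, 0.001], [0.926, 0.377, -0.0], [-0.001, 0.001, -1.0]]
force: [0.1, -0.8, -0.2]
opening: 0.128
grasp_force: 29.9
```

Request:
drive_tool:
  motion:
    - [[0,0,2],[0,0,0]]
    - [[0,0,0],[0,0,0]]
    - [[0,0,0],[0,0,0]]

```text
time_s: 28.05
position: [0.4783, 0.0134, -0.0001]
tcp_rot: [[-0.376, 0.926, 0.002], [0.926, 0.376, -0.001], [-0.001, 0.002, -1.0]]
force: [2.2, -1.5, 1.1]
opening: 0.131
grasp_force: 29.9
```

```bash
python3 - <<'E'
from pl import *
go([*tray(-26,0),-.001],112.25);print(read_state()['force'])
E
```

```text
shift [-0.6  0.5  0.9] turn [ 0.002  0.001 -0.002] now yaw 112.1 pos [ 4.783e-01  1.340e-02 -1.000e-04]
[ 2.20028663 -1.54883532  1.11159257]
```

Request:
drive_tool:
  motion:
    - [[0,0,1],[0,0,0]]
    - [[0,0,0],[0,0,0]]
    - [[0,0,0],[0,0,0]]

```text
time_s: 28.35
position: [0.4785, 0.0133, -0.0009]
tcp_rot: [[-0.377, 0.926, 0.003], [0.926, 0.377, -0.001], [-0.002, 0.002, -1.0]]
force: [2.8, -3.1, 5.2]
opening: 0.13
grasp_force: 29.9
```

Request:
drive_tool:
  motion:
    - [[0,0,0],[0,0,0]]
    - [[0,0,0],[0,0,0]]
    - [[0,0,0],[0,0,0]]
    - [[0,0,0],[0,0,0]]
    - [[0,0,-5],[0,0,0]]
  gripper: 0.28

```text
time_s: 28.85
position: [0.4763, 0.0141, 0.0032]
tcp_rot: [[-0.377, 0.926, -0.002], [0.926, 0.377, 0.001], [0.001, -0.002, -1.0]]
force: [-0.0, -0.7, 0.2]
opening: 0.281
grasp_force: 0.0
```

Request:
drive_tool:
  motion:
    - [[0,0,-15],[0,0,0]]
    - [[0,0,-20],[0,0,0]]
    - [[0,0,-15],[0,0,-0.08]]
    - [[0,0,0],[0,0,-0.08]]
    - [[0,0,0],[0,0,0]]

```text
time_s: 29.35
position: [0.4774, 0.0138, 0.0544]
tcp_rot: [[-0.519, 0.855, 0.001], [0.855, 0.519, -0.0], [-0.001, 0.001, -1.0]]
force: [1.0, -0.5, -0.2]
opening: 0.277
grasp_force: 0.0
```

```bash
python3 - <<'E'
from pl import *
shot('t1'); go([.574,-.1776,.05],122)
E
```

```text
shift [-214.   -16.3    4. ] turn [ 0.     0.    -0.014] now yaw 121.2 pos [0.4771 0.0139 0.054 ]
```

Request:
drive_tool:
  motion:
    - [[-43,-3,0],[0,0,-0.014]]
    - [[-43,-3,0],[0,0,0]]
    - [[-43,-3,0],[0,0,0]]
    - [[-43,-3,0],[0,0,0]]
    - [[-42,-4,0],[0,0,0]]
  gripper: 0.5

```text
time_s: 29.9
position: [0.5771, -0.1776, 0.0531]
tcp_rot: [[-0.529, 0.848, -0.001], [0.848, 0.529, 0.001], [0.001, -0.001, -1.0]]
force: [0.4, -0.1, -0.2]
opening: 0.494
grasp_force: 0.0
```

Request:
drive_tool:
  motion:
    - [[0,0,0],[0,0,0]]
    - [[0,0,0],[0,0,0]]
    - [[0,0,0],[0,0,0]]

```text
time_s: 30.2
position: [0.5752, -0.1749, 0.0528]
tcp_rot: [[-0.531, 0.847, -0.003], [0.847, 0.531, 0.002], [0.003, -0.002, -1.0]]
force: [-0.5, 0.5, 0.4]
opening: 0.502
grasp_force: 0.0
```

```bash
python3 - <<'E'
from pl import *
go([.574,-.1776,-.007],122)
E
```

```text
shift [-1.9 -2.4 59.8] turn [-0.002 -0.003  0.001] now yaw 122.1 pos [ 0.5752 -0.1749  0.0528]
```

Request:
drive_tool:
  motion:
    - [[-2,-2.5,14],[0,0,0]]
    - [[0,0,14],[0,0,0]]
    - [[0,0,14],[0,0,0]]
    - [[0,0,11],[0,0,0]]
    - [[0,0,6],[0,0,0]]

```text
time_s: 30.7
position: [0.5748, -0.1785, -0.0074]
tcp_rot: [[-0.531, 0.847, -0.003], [0.847, 0.531, 0.001], [0.003, -0.001, -1.0]]
force: [0.0, 0.4, 0.5]
opening: 0.497
grasp_force: 0.0
```

Request:
drive_tool:
  motion:
    - [[0,0,0],[0,0,0]]
    - [[0,0,0],[0,0,0]]
    - [[0,0,0],[0,0,0]]
    - [[0,0,0],[0,0,0]]
    - [[0,0,0],[0,0,0]]
  gripper: 0.0

```text
time_s: 31.2
position: [0.5761, -0.1795, -0.0048]
tcp_rot: [[-0.531, 0.847, 0.001], [0.847, 0.531, -0.0], [-0.001, 0.0, -1.0]]
force: [0.3, -0.1, 0.4]
opening: 0.135
grasp_force: 18.0
```

Request:
drive_tool:
  motion:
    - [[0,0,0],[0,0,0]]
    - [[0,0,0],[0,0,0]]

```text
time_s: 31.4
position: [0.5761, -0.1795, -0.0049]
tcp_rot: [[-0.531, 0.847, 0.001], [0.847, 0.531, -0.0], [-0.001, 0.0, -1.0]]
force: [-0.8, 0.2, 2.2]
opening: 0.123
grasp_force: 29.4
```

Request:
drive_tool:
  motion:
    - [[0,0,-10],[0,0,0]]
    - [[0,0,-20],[0,0,0]]
    - [[0,0,-27],[0,0,0]]
    - [[0,0,0],[0,0,0]]

```text
time_s: 31.8
position: [0.5784, -0.1805, 0.0554]
tcp_rot: [[-0.531, 0.847, 0.007], [0.847, 0.531, -0.003], [-0.006, 0.004, -1.0]]
force: [1.4, -0.7, -0.8]
opening: 0.126
grasp_force: 29.4
```

```bash
python3 - <<'E'
from pl import *
go([*tray(-2.4,-27.4),.05],185.35)
E
```

```text
shift [185.8  37.2   4.4] turn [-0.     0.008 -1.104] now yaw 122.1 pos [ 0.5784 -0.1805  0.0554]
```

Request:
drive_tool:
  motion:
    - [[37,7,0],[0,0,0]]
    - [[37,7,0],[0,0,0]]
    - [[37,7,0],[0,0,0]]
    - [[37,8,0],[0,0,0]]
    - [[37,8,0],[0,0,0]]

```text
time_s: 32.3
position: [0.5079, -0.0017, 0.0515]
tcp_rot: [[-0.531, 0.848, -0.001], [0.848, 0.531, 0.0], [0.001, -0.0, -1.0]]
force: [1.2, -0.1, -0.3]
opening: 0.122
grasp_force: 29.4
```

Request:
drive_tool:
  motion:
    - [[0,0,0],[0,0,-0.138]]
    - [[0,0,0],[0,0,-0.138]]
    - [[0,0,0],[0,0,-0.138]]
    - [[0,0,0],[0,0,-0.138]]
    - [[0,0,0],[0,0,-0.138]]

```text
time_s: 32.8
position: [0.5085, -0.0027, 0.0514]
tcp_rot: [[-0.951, 0.31, -0.001], [0.31, 0.951, 0.0], [0.001, -0.0, -1.0]]
force: [1.0, 0.0, 0.1]
opening: 0.126
grasp_force: 29.4
```

Request:
drive_tool:
  motion:
    - [[0,0,0],[0,0,-0.138]]
    - [[0,0,0],[0,0,-0.138]]
    - [[0,0,0],[0,0,-0.138]]
    - [[0,0,0],[0,0,0]]
    - [[0,0,0],[0,0,0]]

```text
time_s: 33.3
position: [0.5086, -0.0028, 0.0515]
tcp_rot: [[-0.996, -0.09, -0.001], [-0.09, 0.996, 0.0], [0.0, 0.0, -1.0]]
force: [0.7, 1.1, -1.2]
opening: 0.121
grasp_force: 29.4
```

```bash
python3 - <<'E'
from pl import *
go([*tray(-.4,-28.0),-.001],185.35)
E
```

```text
shift [-4.7 -0.8 52.5] turn [ 0.    -0.    -0.003] now yaw -174.8 pos [ 0.5086 -0.0028  0.0515]
```

Request:
drive_tool:
  motion:
    - [[-4.5,-1,14],[0,0,0]]
    - [[0,0,14],[0,0,0]]
    - [[0,0,10],[0,0,0]]
    - [[0,0,3],[0,0,0]]
    - [[0,0,3],[0,0,0]]

```text
time_s: 33.8
position: [0.5132, -0.0035, 0.0069]
tcp_rot: [[-0.996, -0.093, -0.001], [-0.093, 0.996, 0.0], [0.001, 0.0, -1.0]]
force: [0.9, -0.1, 0.2]
opening: 0.127
grasp_force: 29.4
```

Request:
drive_tool:
  motion:
    - [[0,0,3],[0,0,0]]
    - [[0,0,2],[0,0,0]]
    - [[0,0,1],[0,0,0]]
    - [[0,0,0],[0,0,0]]

```text
time_s: 34.2
position: [0.5135, -0.0035, 0.0018]
tcp_rot: [[-0.996, -0.093, 0.0], [-0.093, 0.996, -0.0], [-0.0, -0.0, -1.0]]
force: [0.2, -0.8, -0.0]
opening: 0.123
grasp_force: 29.4
```

Request:
drive_tool:
  motion:
    - [[0,0,2],[0,0,0]]
    - [[0,0,0],[0,0,0]]
    - [[0,0,0],[0,0,0]]

```text
time_s: 34.5
position: [0.5133, -0.0036, -0.0003]
tcp_rot: [[-0.996, -0.093, -0.0], [-0.093, 0.996, -0.0], [0.0, 0.0, -1.0]]
force: [-0.0, -0.7, 0.4]
opening: 0.124
grasp_force: 29.4
```

```bash
python3 - <<'E'
from pl import *
go([*tray(-.4,-28.0),-.001],185.35);print(read_state()['force'])
E
```

```text
shift [-0.1  0.4  0.7] turn [ 0. -0. -0.] now yaw -174.7 pos [ 5.133e-01 -3.600e-03 -3.000e-04]
[-0.01206079 -0.67469596  0.39672028]
```

Request:
drive_tool:
  motion:
    - [[0,0,1],[0,0,0]]
    - [[0,0,0],[0,0,0]]
    - [[0,0,0],[0,0,0]]

```text
time_s: 34.8
position: [0.5131, -0.0037, -0.001]
tcp_rot: [[-0.996, -0.093, -0.0], [-0.093, 0.996, -0.0], [0.0, -0.0, -1.0]]
force: [-2.0, -1.8, 4.9]
opening: 0.125
grasp_force: 29.5
```

Request:
drive_tool:
  motion:
    - [[0,0,0],[0,0,0]]
    - [[0,0,0],[0,0,0]]
    - [[0,0,0],[0,0,0]]
    - [[0,0,0],[0,0,0]]
    - [[0,0,-5],[0,0,0]]
  gripper: 0.28

```text
time_s: 35.3
position: [0.5131, -0.0034, 0.0032]
tcp_rot: [[-0.996, -0.093, -0.001], [-0.093, 0.996, 0.0], [0.001, 0.0, -1.0]]
force: [0.1, 0.2, 0.5]
opening: 0.277
grasp_force: 0.0
```

Request:
drive_tool:
  motion:
    - [[0,0,-15],[0,0,0]]
    - [[0,0,-20],[0,0,0]]
    - [[0,0,-15],[0,0,0]]
    - [[-35,-10,-15],[0,0,0]]
    - [[-35,-10,-15],[0,0,0]]

```text
time_s: 35.8
position: [0.5848, -0.0166, 0.0847]
tcp_rot: [[-0.996, -0.093, -0.001], [-0.093, 0.996, 0.0], [0.001, 0.0, -1.0]]
force: [0.8, -0.1, -0.0]
opening: 0.281
grasp_force: 0.0
```

Request:
drive_tool:
  motion:
    - [[0,0,0],[0,0,0]]
    - [[0,0,0],[0,0,0]]

```text
time_s: 36.0
position: [0.5856, -0.017, 0.0842]
tcp_rot: [[-0.996, -0.093, 0.001], [-0.093, 0.996, -0.0], [-0.001, -0.0, -1.0]]
force: [-0.7, 0.3, -1.8]
opening: 0.283
grasp_force: 0.0
```

```bash
python3 - <<'E'
from pl import *
c=shot('t2'); u,v=proj(c,[*T,.02])[0]; print(u,v)
u,v=int(u),int(v); im=crop('t2',u-75,max(0,v-65),150,130,4)
for n,s in [('r',(-2.4,-27.4)),('m',(6.1,29.3)),('s',(-14.7,21.5)),('f',(-27,0))]:
    p=proj(c,[*tray(*s),.036])[0]; cv2.circle(im,(int((p[0]-u+75+.5)*4),int((p[1]-max(0,v-65)+.5)*4)),4,(0,0,255),-1)
cv2.imwrite('pics/t2b.png',im)
E
```

```text
380.3838106364606 108.4491968069894
```

View pics/t2b.png

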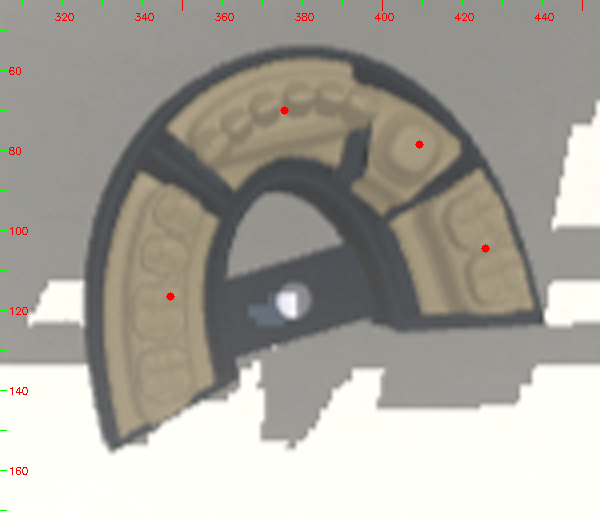

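All four sections sit in their pockets at their predicted spots (r(347,116), f(375,70), s(409,78), m(425,104)). Now measure the cast.

Request:
drive_tool:
  motion:
    - [[12,-42,-3],[0,0,0]]
    - [[13,-42,-3],[0,0,0]]
    - [[12,-42,-3],[0,0,0]]
    - [[13,-42,-3],[0,0,0]]
    - [[12,-42,-3],[0,0,0]]
  gripper: 1.0

```text
time_s: 36.55
position: [0.5401, -0.2318, 0.0978]
tcp_rot: [[-0.996, -0.093, -0.003], [-0.093, 0.996, 0.002], [0.003, 0.003, -1.0]]
force: [1.6, 0.1, -1.1]
opening: 0.65
grasp_force: 0.0
```

Request:
drive_tool:
  motion:
    - [[13,-42,0],[0,0,0]]
    - [[13,-44,0],[0,0,0]]
    - [[0,0,0],[0,0,0]]
    - [[0,0,0],[0,0,0]]

```text
time_s: 36.95
position: [0.5229, -0.3193, 0.0976]
tcp_rot: [[-0.996, -0.09, -0.003], [-0.09, 0.996, 0.003], [0.002, 0.003, -1.0]]
force: [-0.1, 0.9, 0.1]
opening: 0.971
grasp_force: 0.0
```

```bash
python3 - <<'E'
from pl import *
c=shot('k1'); u,v=proj(c,[.446,-.315,.03])[0]; print(u,v,c['p'])
u,v=int(u),max(60,int(v)); cv2.imwrite('pics/k1b.png',np.hstack([crop('k1',u-65,v-60,130,150,3),crop('w2',460,120,130,150,3)]))
E
```

```text
333.1773912504153 111.67879267193125 [ 0.44456708 -0.32673276  0.28543051]
```

View pics/k1b.png

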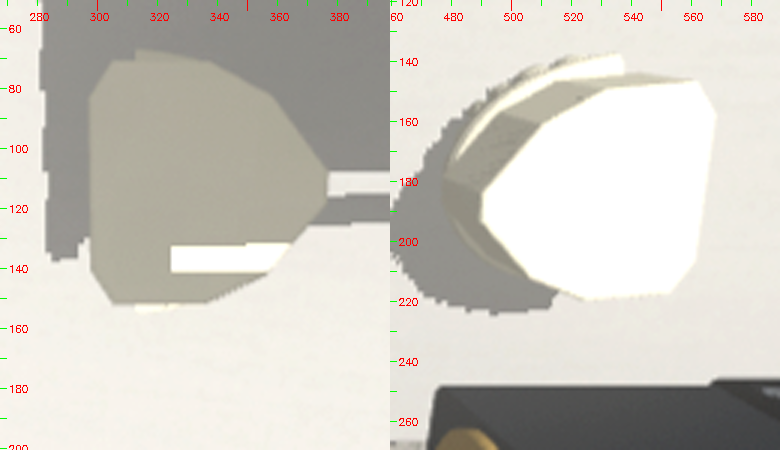

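k1: base heel at u=297 (83–140), parallel sides at v=71 and 151, blunt point at (376.5,112); w2 agrees (heel right, point left).

```bash
python3 - <<'E'
from pl import *
k,w=load('k1'),load('w2')
H1=tri([(k,297,83),(w,562,206)]);H2=tri([(k,297,140),(w,568,158)]);P1=tri([(k,376.5,106),(w,490,194)]);P2=tri([(k,376.5,118),(w,490,184)])
print(H1,H2,P1,P2)
q=lambda u,v:at(k,u,v,.038)[:2]
h=(q(297,83)+q(297,140))/2;p=(q(376.5,106)+q(376.5,118))/2
s1=q(320,71);s2=q(320,151.3);d=h-p;print(h,p,np.hypot(*d),'side gap',np.hypot(*(s1-s2)),(s1+s2)/2)
y1=np.degrees(np.arctan2(d[1],d[0]));e=q(337,71)-q(304,71);e2=q(337,151.3)-q(304,151);e3=q(297,83)-q(297,140)
print('yaw',y1,np.degrees(np.arctan2(-e[1],-e[0])),np.degrees(np.arctan2(-e2[1],-e2[0])),np.degrees(np.arctan2(e3[1],e3[0]))-90)
print('origin',p+d/np.hypot(*d)*.035,h-d/np.hypot(*d)*.026)
E
```

```text
[ 0.4286472  -0.34450035  0.03875479] [ 0.46968155 -0.34140264  0.03778604] [ 0.4392382  -0.28304546  0.03771717] [ 0.44790557 -0.281752    0.03770344]
[ 0.44884476 -0.3428778 ] [ 0.44322017 -0.28232566] 0.06081280818015705 side gap 0.05902399558821632 [ 0.44751627 -0.32534112]
yaw -84.6931172434768 -84.79637683127152 -85.36269858164519 -266.00653507798665
origin [ 0.44645733 -0.31717563] [ 0.44644002 -0.31698924]
```

Request:
drive_tool:
  motion:
    - [[0,0,0],[0,0,0.143]]
    - [[0,0,0],[0,0,0.143]]
    - [[0,0,0],[0,0,0.143]]
    - [[0,0,0],[0,0,0.143]]
    - [[0,0,0],[0,0,0.143]]

```text
time_s: 37.5
position: [0.5246, -0.3165, 0.0982]
tcp_rot: [[-0.811, 0.585, -0.002], [0.585, 0.811, 0.002], [0.003, 0.001, -1.0]]
force: [0.3, 0.8, 0.1]
opening: 1.003
grasp_force: 0.0
```

Request:
drive_tool:
  motion:
    - [[0,0,0],[0,0,0.143]]
    - [[0,0,0],[0,0,0.143]]
    - [[0,0,0],[0,0,0.143]]
    - [[0,0,0],[0,0,0.143]]
    - [[0,0,0],[0,0,0.143]]

```text
time_s: 38.0
position: [0.5246, -0.3165, 0.0982]
tcp_rot: [[-0.229, 0.973, -0.002], [0.973, 0.229, 0.002], [0.003, -0.001, -1.0]]
force: [-0.7, -0.4, 0.9]
opening: 0.999
grasp_force: 0.0
```

Request:
drive_tool:
  motion:
    - [[0,0,0],[0,0,0.143]]
    - [[0,-38,15],[0,0,0]]
    - [[0,-38,15],[0,0,0]]
    - [[0,0,0],[0,0,0]]
    - [[0,0,0],[0,0,0]]

```text
time_s: 38.5
position: [0.4486, -0.3244, 0.0682]
tcp_rot: [[-0.092, 0.996, -0.001], [0.996, 0.092, 0.002], [0.002, -0.001, -1.0]]
force: [-0.3, -0.6, -0.0]
opening: 1.001
grasp_force: 0.0
```

```bash
python3 - <<'E'
from pl import *
go([.4471,-.3241,-.003],95)
E
```

```text
shift [ 0.3 -1.4 71.2] turn [-0.001 -0.002  0.004] now yaw 95.3 pos [ 0.4486 -0.3244  0.0682]
```

Request:
drive_tool:
  motion:
    - [[0,-1.5,20],[0,0,0]]
    - [[0,0,20],[0,0,0]]
    - [[0,0,15],[0,0,0]]
    - [[0,0,10],[0,0,0]]
    - [[0,0,5],[0,0,0]]

```text
time_s: 39.0
position: [0.4487, -0.3262, -0.0019]
tcp_rot: [[-0.093, 0.996, 0.0], [0.996, 0.093, 0.0], [0.0, 0.0, -1.0]]
force: [0.4, -0.3, 0.4]
opening: 1.002
grasp_force: 0.0
```

Request:
drive_tool:
  motion:
    - [[0,0,0],[0,0,0]]
    - [[0,0,0],[0,0,0]]
    - [[0,0,0],[0,0,0]]
    - [[0,0,0],[0,0,0]]
    - [[0,0,0],[0,0,0]]
  gripper: 0.0

```text
time_s: 39.5
position: [0.448, -0.3272, -0.0008]
tcp_rot: [[-0.091, 0.996, 0.001], [0.996, 0.091, -0.001], [-0.001, 0.001, -1.0]]
force: [0.2, -0.1, 1.5]
opening: 0.678
grasp_force: 30.0
```

Request:
drive_tool:
  motion:
    - [[0,0,0],[0,0,0]]
    - [[0,0,0],[0,0,0]]
    - [[0,0,0],[0,0,0]]

```text
time_s: 39.8
position: [0.4481, -0.3272, -0.0008]
tcp_rot: [[-0.091, 0.996, 0.001], [0.996, 0.091, -0.001], [-0.001, 0.001, -1.0]]
force: [0.2, -0.8, 5.4]
opening: 0.671
grasp_force: 30.0
```

```bash
python3 - <<'E'
from pl import *
go([.4471,-.3241,-.003],95); print(read_state()['opening']*87)
E
```

```text
shift [ 3.2 -0.7  2.2] turn [0.001 0.001 0.004] now yaw 95.2 pos [ 0.4481 -0.3272 -0.0008]
58.369489703242785
```

Request:
drive_tool:
  motion:
    - [[0,0,-5],[0,0,0]]
    - [[0,0,-15],[0,0,0]]
    - [[0,0,-25],[0,0,0]]
    - [[0,0,-25],[0,0,0]]
    - [[0,0,-10],[0,0,0]]

```text
time_s: 40.3
position: [0.4484, -0.3275, 0.0803]
tcp_rot: [[-0.091, 0.996, 0.002], [0.996, 0.091, -0.002], [-0.002, 0.001, -1.0]]
force: [0.8, -0.9, -2.4]
opening: 0.67
grasp_force: 30.0
```

```bash
python3 - <<'E'
from pl import *
print(tray(10.2,0)); go([*tray(10.2,0),.08],202.25); s=read_state(); print(s['grasp_force'],s['force'])
E
```

```text
[0.51254051 0.02676222]
shift [ 3.469e+02  9.620e+01 -3.000e-01] turn [-1.000e-03  3.000e-03 -1.868e+00] now yaw 95.2 pos [ 0.4484 -0.3275  0.0803]
29.99422376509756 [ 0.7562111  -0.89934226 -2.39505873]
```

Request:
drive_tool:
  motion:
    - [[30,8,0],[0,0,0]]
    - [[36,10,0],[0,0,0]]
    - [[36,10,0],[0,0,0]]
    - [[36,10,0],[0,0,0]]
    - [[36,10,0],[0,0,0]]

```text
time_s: 40.8
position: [0.4791, -0.1476, 0.078]
tcp_rot: [[-0.09, 0.996, -0.001], [0.996, 0.09, 0.001], [0.001, -0.001, -1.0]]
force: [0.8, 0.2, -1.5]
opening: 0.676
grasp_force: 30.0
```

Request:
drive_tool:
  motion:
    - [[36,10,0],[0,0,0]]
    - [[36,10,0],[0,0,0]]
    - [[36,10,0],[0,0,0]]
    - [[36,10,0],[0,0,0]]
    - [[29,8,0],[0,0,0]]

```text
time_s: 41.3
position: [0.5111, 0.0295, 0.0779]
tcp_rot: [[-0.092, 0.996, -0.002], [0.996, 0.092, 0.0], [0.001, -0.002, -1.0]]
force: [0.3, 0.9, -1.9]
opening: 0.672
grasp_force: 30.0
```

Request:
drive_tool:
  motion:
    - [[0,0,0],[0,0,-0.13]]
    - [[0,0,0],[0,0,-0.13]]
    - [[0,0,0],[0,0,-0.13]]
    - [[0,0,0],[0,0,-0.13]]
    - [[0,0,0],[0,0,-0.13]]

```text
time_s: 41.8
position: [0.511, 0.0276, 0.0779]
tcp_rot: [[-0.679, 0.734, -0.002], [0.734, 0.679, 0.0], [0.001, -0.001, -1.0]]
force: [0.5, -0.6, -0.8]
opening: 0.677
grasp_force: 30.0
```

Request:
drive_tool:
  motion:
    - [[0,0,0],[0,0,-0.13]]
    - [[0,0,0],[0,0,-0.13]]
    - [[0,0,0],[0,0,-0.13]]
    - [[0,0,0],[0,0,-0.13]]
    - [[0,0,0],[0,0,-0.13]]

```text
time_s: 42.3
position: [0.5111, 0.0275, 0.0779]
tcp_rot: [[-0.985, 0.174, -0.002], [0.174, 0.985, 0.0], [0.002, -0.0, -1.0]]
force: [-0.3, 0.6, -2.0]
opening: 0.67
grasp_force: 30.0
```

Request:
drive_tool:
  motion:
    - [[0,0,0],[0,0,-0.13]]
    - [[0,0,0],[0,0,-0.13]]
    - [[0,0,0],[0,0,-0.13]]
    - [[0,0,0],[0,0,-0.13]]
    - [[0,0,0],[0,0,-0.05]]

```text
time_s: 42.8
position: [0.5111, 0.0275, 0.0779]
tcp_rot: [[-0.924, -0.384, -0.002], [-0.384, 0.924, 0.0], [0.002, 0.001, -1.0]]
force: [0.3, -0.2, -2.0]
opening: 0.673
grasp_force: 30.0
```

Request:
drive_tool:
  motion:
    - [[0,0,0],[0,0,0]]
    - [[0,0,0],[0,0,0]]
    - [[0,0,0],[0,0,0]]

```text
time_s: 43.1
position: [0.5115, 0.0275, 0.0784]
tcp_rot: [[-0.925, -0.38, -0.001], [-0.38, 0.925, 0.0], [0.001, 0.0, -1.0]]
force: [0.2, 0.4, -0.8]
opening: 0.67
grasp_force: 30.0
```

```bash
python3 - <<'E'
from pl import *
go([*tray(10.2,0),.0352],202.25)
E
```

```text
shift [-0.7 -1.  43.2] turn [ 0.    -0.001  0.001] now yaw -157.7 pos [0.5115 0.0275 0.0784]
```

Request:
drive_tool:
  motion:
    - [[-0.7,-1,10],[0,0,0]]
    - [[0,0,12],[0,0,0]]
    - [[0,0,8],[0,0,0]]
    - [[0,0,4],[0,0,0]]
    - [[0,0,3],[0,0,0]]

```text
time_s: 43.6
position: [0.5125, 0.0268, 0.0408]
tcp_rot: [[-0.925, -0.38, -0.001], [-0.38, 0.925, 0.0], [0.001, 0.001, -1.0]]
force: [0.1, 0.7, -1.4]
opening: 0.675
grasp_force: 30.0
```

Request:
drive_tool:
  motion:
    - [[0,0,1.5],[0,0,0]]
    - [[0,0,1.5],[0,0,0]]
    - [[0,0,0],[0,0,0]]

```text
time_s: 43.9
position: [0.513, 0.0268, 0.0387]
tcp_rot: [[-0.925, -0.38, 0.0], [-0.38, 0.925, -0.0], [-0.0, -0.0, -1.0]]
force: [-0.6, -1.0, -2.3]
opening: 0.671
grasp_force: 30.0
```

Request:
drive_tool:
  motion:
    - [[0,0,1.5],[0,0,0]]
    - [[0,0,0],[0,0,0]]
    - [[0,0,0],[0,0,0]]

```text
time_s: 44.2
position: [0.5129, 0.0268, 0.0373]
tcp_rot: [[-0.925, -0.38, 0.0], [-0.38, 0.925, -0.0], [-0.0, -0.0, -1.0]]
force: [0.3, -0.1, -1.6]
opening: 0.674
grasp_force: 30.0
```

```bash
python3 - <<'E'
from pl import *
go([*tray(10.2,0),.0352],202.25);s=read_state();print(s['force'],s['moment'])
E
```

```text
shift [0.4 0.1 2.1] turn [-0.     0.     0.002] now yaw -157.6 pos [0.5129 0.0268 0.0373]
[ 0.33901555 -0.06569555 -1.57927252] [ 0.12012673 -0.17859995  0.0029763 ]
```

Request:
drive_tool:
  motion:
    - [[0,0,1],[0,0,0]]
    - [[0,0,0],[0,0,0]]
    - [[0,0,0],[0,0,0]]

```text
time_s: 44.5
position: [0.5128, 0.0268, 0.0361]
tcp_rot: [[-0.925, -0.38, -0.0], [-0.38, 0.925, 0.0], [0.0, 0.0, -1.0]]
force: [0.7, 0.2, -1.2]
opening: 0.672
grasp_force: 30.0
```

Request:
drive_tool:
  motion:
    - [[0,0,1],[0,0,0]]
    - [[0,0,0],[0,0,0]]
    - [[0,0,0],[0,0,0]]

```text
time_s: 44.8
position: [0.513, 0.0268, 0.0352]
tcp_rot: [[-0.925, -0.38, 0.0], [-0.38, 0.925, -0.0], [-0.0, -0.0, -1.0]]
force: [0.7, -1.0, -0.4]
opening: 0.675
grasp_force: 30.0
```

```bash
python3 - <<'E'
from pl import *
s=read_state();print(s['force'],s['moment'],s['position'])
E
```

```text
[ 0.73184598 -1.01444407 -0.4411761 ] [ 0.19930165 -0.16421566  0.06189734] [0.51296467 0.02675075 0.03522515]
```

Contact is just beginning at the expected height; settle 0.7 mm more, release and rise.

Request:
drive_tool:
  motion:
    - [[0,0,0.7],[0,0,0]]
    - [[0,0,0],[0,0,0]]
    - [[0,0,0],[0,0,0]]

```text
time_s: 45.1
position: [0.5131, 0.0268, 0.0351]
tcp_rot: [[-0.925, -0.38, 0.001], [-0.38, 0.925, -0.0], [-0.001, -0.0, -1.0]]
force: [-0.9, 0.0, 5.1]
opening: 0.675
grasp_force: 30.0
```

Request:
drive_tool:
  motion:
    - [[0,0,0],[0,0,0]]
    - [[0,0,0],[0,0,0]]
    - [[0,0,0],[0,0,0]]
    - [[0,0,0],[0,0,0]]
    - [[0,0,0],[0,0,0]]
  gripper: 1.0

```text
time_s: 45.6
position: [0.5128, 0.0268, 0.0343]
tcp_rot: [[-0.925, -0.38, -0.0], [-0.38, 0.925, 0.0], [0.0, 0.0, -1.0]]
force: [0.1, 0.1, 0.3]
opening: 0.978
grasp_force: 0.0
```

Request:
drive_tool:
  motion:
    - [[0,0,-5],[0,0,0]]
    - [[0,0,-15],[0,0,0]]
    - [[0,0,-25],[0,0,0]]
    - [[0,0,-25],[0,0,0]]
    - [[-35,0,-10],[0,0,0]]

```text
time_s: 46.1
position: [0.5418, 0.0397, 0.1163]
tcp_rot: [[-0.925, -0.379, -0.004], [-0.379, 0.925, -0.0], [0.004, 0.001, -1.0]]
force: [0.2, -0.5, -0.0]
opening: 0.998
grasp_force: 0.0
```

Request:
drive_tool:
  motion:
    - [[-40,0,0],[0,0,0]]
    - [[-25,0,0],[0,0,0]]
    - [[0,0,0],[0,0,0]]
    - [[0,0,0],[0,0,0]]
    - [[0,0,0],[0,0,0]]

```text
time_s: 46.6
position: [0.6033, 0.0646, 0.114]
tcp_rot: [[-0.925, -0.38, -0.003], [-0.38, 0.925, 0.0], [0.003, 0.001, -1.0]]
force: [-0.0, 0.3, -0.6]
opening: 1.004
grasp_force: 0.0
```

```bash
python3 - <<'E'
from pl import *
c=shot('z1'); shot('z2','scene'); s=read_state();print(s['position'],s['force'])
a=np.radians(0)
pts=[(26,19),(26,-19),(-35,5),(-35,-5),(0,30),(0,-30)]
P=[proj(c,[*tray(*q),.074])[0] for q in pts];u,v=np.mean(P,0).astype(int);v0=max(0,v-75);im=crop('z1',u-65,v0,130,140,3)
for p in P: cv2.circle(im,(int((p[0]-u+65+.5)*3),int((p[1]-v0+.5)*3)),2,(0,0,255),-1)
z=crop('z2',275,185,130,140,3)
cv2.imwrite('pics/zb.png',np.hstack([im[:400],z[:400]]) if im.shape[0]>=400 else im)
E
```

```text
[0.60375764 0.06446261 0.11425035] [-0.69249044  0.92085015  0.75951273]
```

View pics/zb.png

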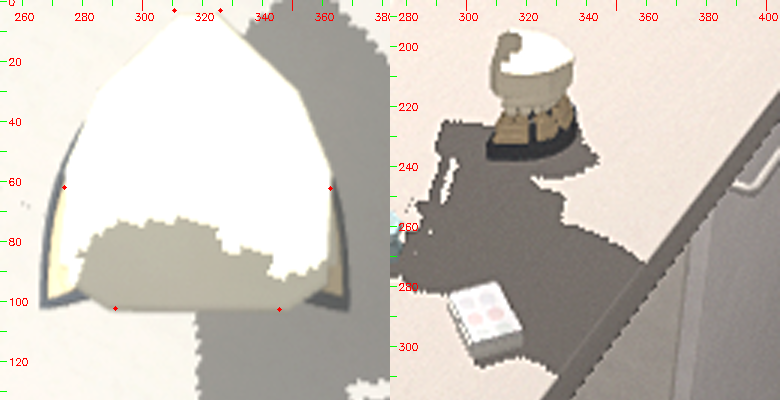

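The cast sits level in bite. Its heel (v≈102), sides and point match the predicted places, and the scene view shows the stack upright.

```bash
python3 -c "
from rig import hand_in
print(hand_in())"
```

```text
the job is handed in; nothing more can be done
None
```

All four sections are seated in their tray pockets, the upper cast is set in bite on top and let go, the wax tin, dish and wheel box were not touched, and the job is handed in at about 47 s.

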